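# Press the roller head onto a cartridge with one turn of a flywheel press

### The arm

A 7-joint arm with a two-finger parallel gripper is mounted at the origin on a cart in front of the work surface, level with it; the furniture and walls round the work are solid. World frame = base frame: x ahead of the robot, y to its left, z up, the work surface at z = 0. Lengths are in mm, angles in rad, forces in N, time in s.
With the tool pointing down it reaches from about 425 to 950 mm from the base axis. Payload 4.7 kg.
Tool frame: the origin (TCP) lies midway between the tips of the shut fingers; the grasp point (between the pads) lies behind it (r.grip_depth is the y of the grasp point in the tool frame, in mm); y points along the fingers, x is the direction in which the jaws open and shut, and the axes are right-handed (so a half turn about y gives the same grasp; the last joint's range is limited). The gripper opens to 85 mm and grips with 20 to 120 N. Pads are 22 mm wide; open, the fingers measure 114 mm over their backs; the gripper's body (76 mm by 85 mm) begins 54 mm behind the grasp point. The pads swing forward as they close: fully open they stand 13 mm farther back than shut.
Start: joints at [-1.354, 0.469, -0.049, 1.532, 0.024, 1.141, -0.082], TCP at [164.207, 654.74, 231.335] pointing down, gripper open.
Joint ranges: [-2.59, 2.59], [-0.33, 1.99], [-1.39, 1.29], [0.1, 2.45], [-1.04, 4.18], [0.21, 1.99], [-2.66, 2.66]. Speed limits (rad/s): [2.57, 2.57, 3.14, 3.14, 3.14, 3.14, 3.14].

### API

Orientations are given as a unit quaternion [x, y, z, w].
In Python, from cell import r gives the robot as it stands.
- The arm moves only by the tool step_arm, never from a script. Its argument "targets" is a list of rows, each a list of 2 entries, a list of its own where there are three numbers: the shift along the tool's x, y, z in mm, then the turn, a rotation vector about the tool's x, y, z in rad. A call has 1 to 20 rows; each row shifts and turns the commanded pose from where the row before left it, along the tool's axes as they then stand; what a row does not reach is not made up. A row lasts 1/8 s, in which the tool goes at most 62.5 mm and 10.7 degrees, less where a joint would pass 70% of its speed; a pose out of reach is approached as far as the arm can. A call is refused whole if a number of a shift passes 62.5 or a number of a turn 0.188, either way. A call with a gripper value outside its range is refused whole. "hand" is the opening, from -1 (shut) to 1 (fully open), so that 0 is half open, set as the call begins (left out, the last holds). The fingers move at their own pace and stop on an object; "grip_force" is the grip in N (left out, the last holds). Time passes only in rows, so rows that do not move let the fingers close. It gives the time, the measured TCP pose, the force and the opening at its end, in the units of the state.
- r.read_state(): the state, without advancing time (a new reading comes with each control period).
- r.snapshot(name): name is "scene" or "side" or "wrist"; returns a dict with "img" (420x560x3 uint8, red, green, blue), "camera_matrix" (3x3 intrinsics, pixels), "camera_from_world" (4x4, takes a point from world to camera coordinates). Camera axes: x right, y down, z forward; pixel columns grow to the right and rows downward; lengths in mm; the calibration is good to about 2 mm. A picture is of the moment at which its call begins. There is no depth.
- r.close_job(): hands the job in, once; it reports no verdict.
The state is a dict: "time": time; "q": joint angles; "joint_vel": joint speeds; "effort": joint torques, N m; "eef_pos": TCP position; "eef_rot": TCP orientation; "ft_force": force on the tool from outside, world axes, zero at the start; "ft_torque": the same for the moment, N m; "gripper_width": finger opening in mm.
Only numpy, scipy, OpenCV 4.12 (cv2) and the standard library are available. Lean on these libraries where they do the work, as an engineer would, in place of code of your own. Each camera call takes 0.05 s, during which the arm holds its last target.

### The job

Lay the roll-on cartridge flat in the press's cradle with its roller head facing the ram, then take the black crank grip and turn the flywheel clockwise through exactly one revolution, so that the ram presses the head home and draws back, with the red rim mark stopped at the red pointer and the grip let go. The press only stands on rubber feet, so turn gently enough not to shift it, do not turn past the pointer into a second stroke, and leave the other things on the worktop where they are.

Things in the scene. Friction and masses are not known exactly. Their poses are not given: they have to be found in the camera images.
- press: Cartridge press, 2.3 kg, standing loose on rubber feet: it slides if pushed sideways with more than 15 to 25 N. Grey base plate 200 (x) x 325 (y) mm, top 14 mm above the worktop. Origin on the worktop under the plate; front (-x) roughly faces the robot. On its left (+y) a white housing 82 mm high bears the flywheel; on its right (-y) is the cradle between ram and end stop.
- axle (a point): Centre of the flywheel's top face, 106 mm above the worktop, at (0, 75) mm in the press's frame; axes as the press. The wheel is a level dark steel disc, radius 78 mm, 14 mm thick, with an upright axle. On it stands the black crank grip, and a red rim mark lies on the same radius as the grip.
- pointer (a point): Tip of the fixed red pointer at the housing's front: 95 mm from the axle toward the press's -x, 86 mm above the worktop. The crank grip is a black upright sleeve, 18 mm thick, from 7 to 54 mm above the wheel's top face, spinning freely on its pin. The pin is clamped in a radial slot: its distance from the axle differs each time, from 30 to 68 mm, not measured; find it by touch or sight.
- flywheel (a joint): Flywheel angle, rad, growing clockwise seen from above. About 0 at the start: grip and red rim mark in front of the axle (press -x), at the pointer. At pi/2 the grip is on the press's +y side. One revolution ends at 6.283, at the pointer again. Friction takes 2 to 4 N at the grip, up to 15 N while pressing; it stays where left. Beyond 6.283 a next stroke begins.
- ram (a joint): Travel of the steel ram with its black rubber face, m: 0 drawn back (face at y = -20 mm in the press's frame, 36 mm above the worktop), 0.026 at half a revolution. Driven only by the flywheel, out and back once a revolution, along the press's -y toward the cradle.
- cradle (a point): Middle of the cradle's floor, 16 mm above the worktop, at (0, -110) mm in the press's frame; axes as the press. Two guides along y, 80 mm long, 49 mm apart, stand 8 mm above the floor. The end stop's face is 40 mm toward -y. The cartridge belongs here with axes as the press (head toward +y), 0 to 6 mm toward +y of this point; the ram pushes it the last bit against the stop.
- cartridge_mid (a point): Middle (half-way up, 20 mm) of the body of the roll-on cartridge: a white rounded block 44 (x) x 80 (y) x 40 (z) mm, 0.11 to 0.22 kg, with a green panel on top, lying flat on the worktop. +y of this frame points along the block to its roller head. Grasp it across the 44 mm.
- roller (a point): Front of the roller head on the +y end of the cartridge, 20 mm up: blue frame 43 x 36 mm with a steel roller; 72 mm from the cartridge's middle when loose, 64 mm when pressed home.
- roller_head (a joint): How far the roller head is pushed onto the cartridge, m: 0 to 0.002 loose, 0.008 home. It is stiff (about 14 N).
- dial_timer: White dial timer with a blue knob, 62 mm wide, 44 mm high; bystander. Origin under its centre.
- cream_pot: Round cream pot, 91 mm wide, 44 mm high; bystander. Origin under its centre.
- cotton_buds: White ribbed tub of cotton buds, 77 mm wide, 80 mm high; bystander. Origin under its centre.
- strap_roll: Black strap roll, 43 mm wide, 38 mm high, standing upright; bystander. Origin under its centre.

How it is judged:
By the outcome, as a careful person would: the job done as asked, in the order asked, and still so for the second after the job is handed in, with the robot touching nothing.
It also fails if it takes over 72 s, if anything falls off the work surface, if the arm or the gripper's body presses on something with over 40 N, if the wrist force passes 120 N, or if a joint passes its speed limit or range.

## Working session

There is one attempt and no reset: what is moved stays moved. The work goes in short steps, Python scripts to look and compute and a tool call to move; the robot and the scene stay as the last step left them, time stands still between calls to the robot, and variables do not carry over. Pictures are saved under pics/ and viewed, and the job is handed in when it is done.

Besides the shell and the picture viewer there is one more tool, called after ">>>" as name(argument=value, ...), one argument or row to a line, values as JSON. step_arm: Moves the arm, as the interface text tells. Its arguments: {"type":"object","properties":{"targets":{"type":"array","items":{"type":"array"}},"hand":{"type":"number"},"grip_force":{"type":"number"}},"required":["targets"]}

```bash
ls; mkdir -p pics; python3 - <<'E'
from cell import r
import cv2
s=r.read_state()
print({k:(v if not hasattr(v,'round') else v) for k,v in s.items()}, r.grip_depth)
for n in ["scene","side","wrist"]:
    d=r.snapshot(n); cv2.imwrite(f"pics/{n}0.png",d["img"][:,:,::-1]); print(n,d["camera_matrix"],d["camera_from_world"])
E
```

```text
pics
{'time': 0.0, 'q': array([-1.3538787 ,  0.46943616, -0.04861584,  1.53367165,  0.02412162,
        1.1410142 , -0.08226783]), 'joint_vel': array([-5.50534650e-04, -6.54550079e-05,  7.89359303e-04,  1.68233495e-03,
       -1.44604327e-03,  5.02072940e-04,  8.30329945e-04]), 'effort': array([ 2.60840379e-04, -5.10318911e+01, -4.64865344e-02, -2.37706590e+01,
        1.08261080e-02,  8.14207160e-03, -3.19425915e-06]), 'eef_pos': array([164.1031366 , 654.15151956, 230.27448733]), 'eef_rot': array([ 0.55795275,  0.43443015, -0.43547679, -0.55706296]), 'ft_force': array([ 1.23833011, -0.33414359, -0.76066766]), 'ft_torque': array([-0.03298541,  0.02071696, -0.02424244]), 'gripper_width': 85.56489298486784} -18.700000000000003
scene [[404.27958944   0.         283.26185818]
 [  0.         404.27958944 209.67944107]
 [  0.           0.           1.        ]] [[ 7.94036182e-01 -6.07733509e-01 -1.29044066e-02 -4.84613114e+02]
 [-2.97328976e-01 -3.69785032e-01 -8.80258206e-01  2.56274739e+02]
 [ 5.30190552e-01  7.02793719e-01 -4.74319477e-01  7.42360267e+02]
 [ 0.00000000e+00  0.00000000e+00  0.00000000e+00  1.00000000e+00]]
side [[527.92806711   0.         279.25599248]
 [  0.         527.92806711 212.59002794]
 [  0.           0.           1.        ]] [[-9.56773835e-01 -2.90255076e-01  1.83253561e-02  5.61331149e+02]
 [-1.82691831e-01  5.50793329e-01 -8.14401868e-01  1.90134079e+02]
 [ 2.26290793e-01 -7.82546292e-01 -5.80011878e-01  1.16249286e+03]
 [ 0.00000000e+00  0.00000000e+00  0.00000000e+00  1.00000000e+00]]
wrist [[322.16269206   0.         278.11738311]
 [  0.         322.16269206 209.51431711]
 [  0.           0.           1.        ]] [[ 2.43091561e-01  9.70002213e-01 -1.48287928e-03 -6.72433751e+02]
 [ 9.19655748e-01 -2.29987614e-01  3.18337874e-01 -4.14250628e+01]
 [ 3.08447398e-01 -7.87489891e-02 -9.47976160e-01  3.80167154e+02]
 [ 0.00000000e+00  0.00000000e+00  0.00000000e+00  1.00000000e+00]]
```

View pics/scene0.png

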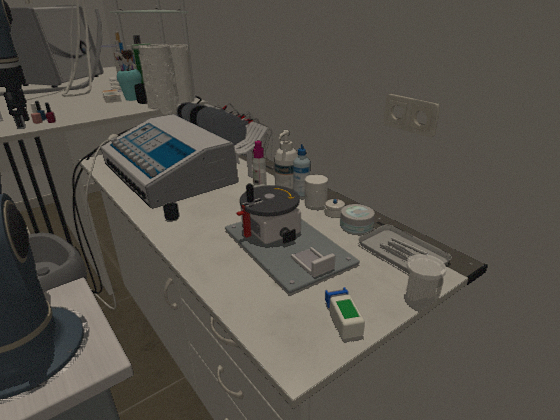

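View pics/side0.png

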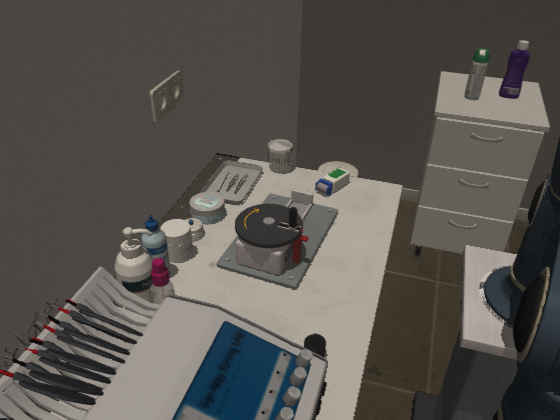

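View pics/wrist0.png

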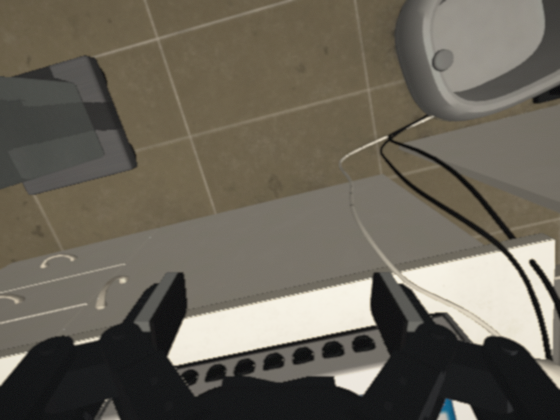

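```bash
cat > h.py <<'E'
import numpy as np, cv2
from cell import r
def crop(name,out,x0,y0,w,h,k):
    d=r.snapshot(name); im=d["img"][y0:y0+h,x0:x0+w,::-1]
    cv2.imwrite(out,cv2.resize(im,None,fx=k,fy=k,interpolation=cv2.INTER_CUBIC)); return d
def ray(d,u,v,z):
    K=d["camera_matrix"];T=d["camera_from_world"];R=T[:3,:3];t=T[:3,3]
    c=-R.T@t; w=R.T@np.linalg.solve(K,[u,v,1.]); return c+w*(z-c[2])/w[2]
def proj(d,p):
    T=d["camera_from_world"];q=d["camera_matrix"]@(T[:3,:3]@np.array(p,float)+T[:3,3]); return q[:2]/q[2]
E
python3 - <<'E'
from h import *
crop("scene","pics/s1.png",215,165,160,120,5)
crop("scene","pics/s2.png",280,235,160,110,5)
crop("side","pics/d1.png",205,150,160,120,5)
E
```

```text
(no output)
```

View pics/s1.png

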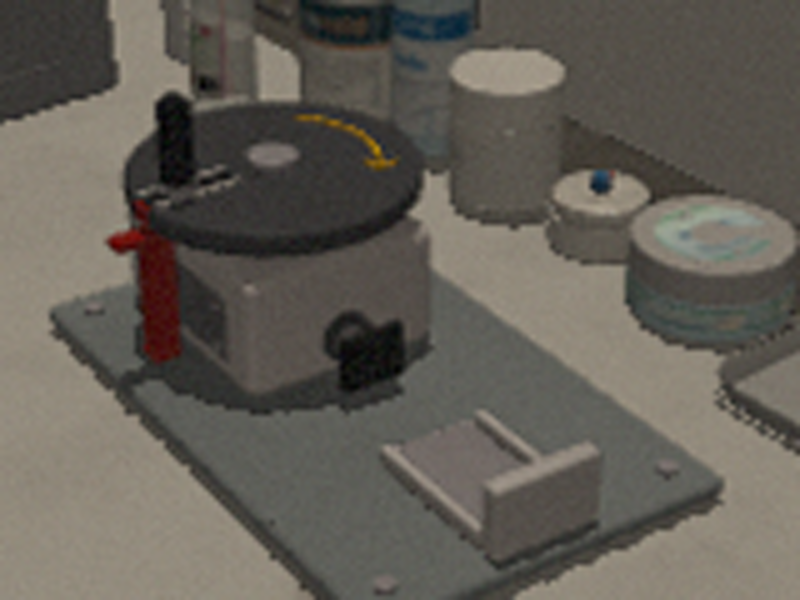

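View pics/s2.png

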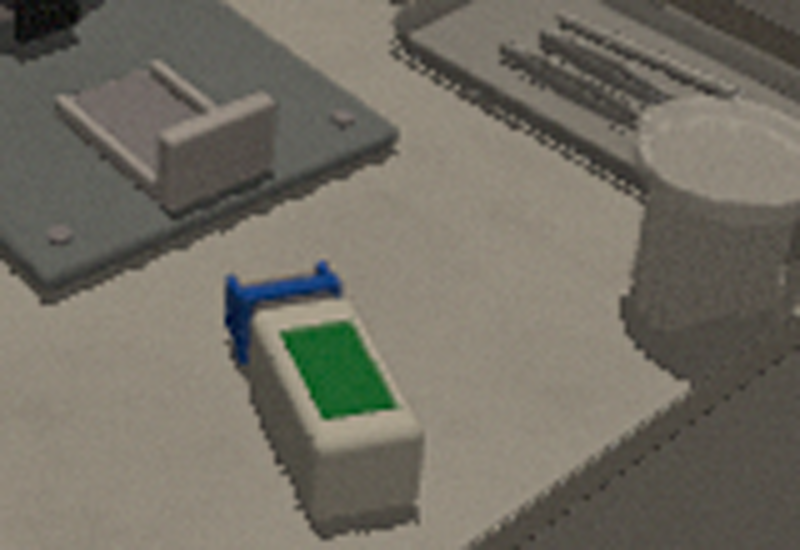

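View pics/d1.png

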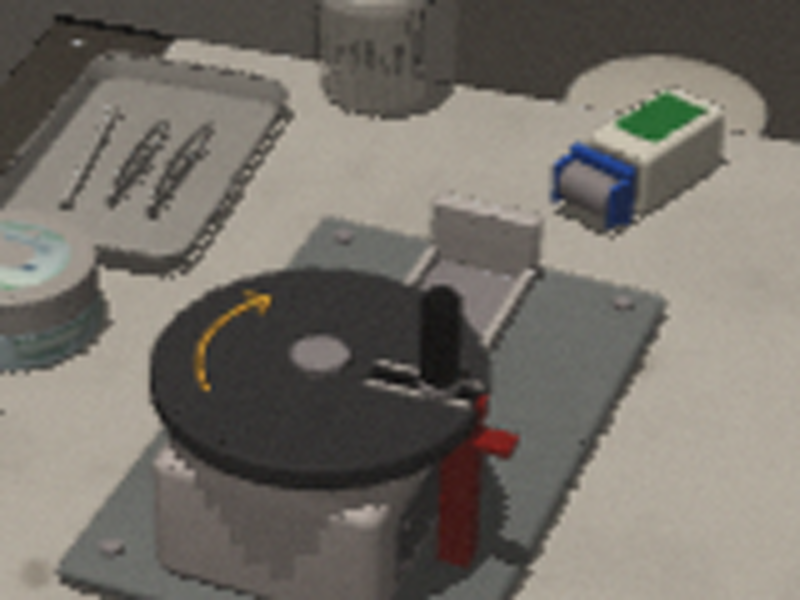

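```bash
cat > fit.py <<'E'
from h import *
from scipy.optimize import least_squares
S=r.snapshot("scene"); D=r.snapshot("side")
def s1(u,v): return (215+u/5,165+v/5)
def s2(u,v): return (280+u/5,235+v/5)
def d1(u,v): return (205+u/5,150+v/5)
obs=[(S,s1(272,155),(0,75,107)),(S,s1(53,315),(-100,162.5,14)),(S,s1(720,482),(100,-162.5,14)),(S,s2(45,283),(-100,-162.5,10)),
(S,s1(110,241),(-95,75,86)),
(D,d1(320,353),(0,75,107)),(D,d1(664,300),(-100,-162.5,14)),(D,d1(325,220),(100,-162.5,14)),(D,d1(65,572),(100,162.5,14)),(D,d1(517,440),(-95,75,86)),]
def W(p,l): c,s=np.cos(p[2]),np.sin(p[2]); return (p[0]+c*l[0]-s*l[1],p[1]+s*l[0]+c*l[1],l[2])
def f(p): return np.concatenate([proj(d,W(p,l))-np.array(uv) for d,uv,l in obs])
a=ray(S,*s1(272,155),107)
p=least_squares(f,[a[0],a[1]-75,0.]).x
print("press",p,np.degrees(p[2])); print(f(p).reshape(-1,2).round(1))
# cartridge: panel corners on top z=40
cs=[s2(282,332),s2(350,321),s2(398,408),s2(322,419)]
P=np.array([ray(S,*c,40) for c in cs]); print(P.round(1),P.mean(0))
cd=[d1(616,124),d1(672,90),d1(713,107),d1(655,142)]
Q=np.array([ray(D,*c,40) for c in cd]); print(Q.round(1),Q.mean(0))
# grip top
for d,uv in((S,s1(175,100)),(D,d1(440,295))): print("griptop",ray(d,*uv,160))
for d,uv in((S,s1(178,180)),(D,d1(440,375))): print("gripbot",ray(d,*uv,113))
print("axle",W(p,(0,75,106)),"cradle",W(p,(0,-110,16)))
E
python3 fit.py
```

```text
press [ 5.92436038e+02 -3.37088707e+01 -8.36545191e-02] -4.793050883684744
[[ 0.   1.6]
 [-3.2 -2.6]
 [-0.2 -1.8]
 [-1.2 -0. ]
 [-0.2  1.6]
 [ 0.9 -0.9]
 [ 0.4 -1.9]
 [-1.  -2.1]
 [-2.9 -1.7]
 [ 0.4 -1. ]]
[[ 513.4 -297.5   40. ]
 [ 538.7 -309.4   40. ]
 [ 517.9 -354.3   40. ]
 [ 491.8 -341.    40. ]] [ 515.46271433 -325.55213474   40.        ]
[[ 534.4 -303.4   40. ]
 [ 511.8 -350.9   40. ]
 [ 485.5 -339.6   40. ]
 [ 509.3 -291.4   40. ]] [ 510.2445435  -321.34767919   40.        ]
griptop [541.12481124  38.97475361 160.        ]
griptop [541.30879038  56.75049632 160.        ]
gripbot [544.06251067  45.16487019 113.        ]
gripbot [541.10009078  51.67390839 113.        ]
axle (np.float64(598.7028114920255), np.float64(41.02885436998293), 106) cradle (np.float64(583.2447696146813), np.float64(-143.32420077507908), 16)
```

```bash
cat >> h.py <<'E'
from scipy.spatial.transform import Rotation as Ro
def pose():
    s=r.read_state(); return s["eef_pos"],Ro.from_quat(s["eef_rot"])
def plan(wps,n=None,q=None,p=None):
    """wps: list of (x,y,z,yaw of tool x in deg [tool y down]) ; prints shift/turn rows for each segment"""
    if p is None: p,q=pose()
    for (x,y,z,a) in wps:
        a=np.radians(a); X=np.array([np.cos(a),np.sin(a),0]);Y=np.array([0,0,-1.]);Z=np.cross(X,Y)
        Q=Ro.from_matrix(np.stack([X,Y,Z],1)); t=np.array([x,y,z],float)
        d=(q.inv()*Q).as_rotvec(); k=int(max(np.ceil(np.linalg.norm(t-p)/60),np.ceil(np.linalg.norm(d)/.18),1))
        print("seg",k,"rows; total shift(at start frame)",q.inv().apply(t-p).round(1),"turn",d.round(4))
        qq,pp=q,p
        for i in range(k):
            q2=q*Ro.from_rotvec(d*(i+1)/k); p2=p+(t-p)*(i+1)/k
            print([list(map(float,qq.inv().apply(p2-pp).round(1))),list(map(float,(qq.inv()*q2).as_rotvec().round(3)))],end=",")
            qq,pp=q2,p2
        print(); q,p=Q,t
E
python3 - <<'E'
from h import *
p,q=pose(); M=q.as_matrix(); print(M.round(3)); yaw=np.degrees(np.arctan2(M[1,0],M[0,0]));print(yaw)
S=r.snapshot("scene"); D=r.snapshot("side")
for u,v in((258,172),(302,197),(286,190),(316,207),(357,230)): print(ray(S,u,v,0).round())
for u,v in((160,300),(155,257),(178,258),(208,218)): print(ray(D,u,v,0).round())
plan([(550,150,270,150),(520,-305,240,154)])
E
```

```text
[[ 0.243 -0.    -0.97 ]
 [ 0.97  -0.     0.243]
 [-0.    -1.     0.   ]]
75.91398260978362
[809. 410.   0.]
[804. 155.   0.]
[796. 228.   0.]
[793.  77.   0.]
[792. -92.   0.]
[778. 255.  -0.]
[856. 130.  -0.]
[802. 117.   0.]
[799. -54.   0.]
seg 11 rows; total shift(at start frame) [-395.7  -38.7 -497. ] turn [-1.000e-04 -1.293e+00  0.000e+00]
[[-36.0, -3.5, -45.2], [-0.0, -0.118, 0.0]],[[-41.0, -3.5, -40.7], [-0.0, -0.118, 0.0]],[[-45.5, -3.5, -35.6], [-0.0, -0.118, 0.0]],[[-49.4, -3.5, -30.0], [-0.0, -0.118, 0.0]],[[-52.5, -3.5, -24.0], [-0.0, -0.118, 0.0]],[[-55.0, -3.5, -17.7], [-0.0, -0.118, 0.0]],[[-56.7, -3.5, -11.1], [-0.0, -0.118, 0.0]],[[-57.6, -3.5, -4.4], [-0.0, -0.118, 0.0]],[[-57.7, -3.5, 2.4], [-0.0, -0.118, 0.0]],[[-57.0, -3.5, 9.2], [-0.0, -0.118, 0.0]],[[-55.6, -3.5, 15.8], [-0.0, -0.118, 0.0]],
seg 8 rows; total shift(at start frame) [-201.5   30.   409. ] turn [ 0.     -0.0698  0.    ]
[[-25.2, 3.7, 51.1], [0.0, -0.009, 0.0]],[[-24.7, 3.8, 51.3], [0.0, -0.009, 0.0]],[[-24.3, 3.8, 51.6], [0.0, -0.009, 0.0]],[[-23.8, 3.8, 51.8], [0.0, -0.009, 0.0]],[[-23.4, 3.8, 52.0], [0.0, -0.009, 0.0]],[[-22.9, 3.8, 52.2], [0.0, -0.009, 0.0]],[[-22.5, 3.8, 52.4], [0.0, -0.009, 0.0]],[[-22.0, 3.8, 52.6], [0.0, -0.009, 0.0]],
```

```bash
python3 - <<'E'
from h import *
plan([(560,150,280,20),(500,-325,260,-26)])
E
```

```text
seg 11 rows; total shift(at start frame) [-393.2  -48.7 -506.7] turn [-0.      0.9759 -0.    ]
[[-35.7, -4.4, -46.1], [-0.0, 0.089, -0.0]],[[-31.5, -4.4, -49.1], [-0.0, 0.089, -0.0]],[[-27.1, -4.4, -51.7], [-0.0, 0.089, -0.0]],[[-22.4, -4.4, -53.8], [-0.0, 0.089, -0.0]],[[-17.5, -4.4, -55.6], [-0.0, 0.089, -0.0]],[[-12.5, -4.4, -56.9], [-0.0, 0.089, -0.0]],[[-7.4, -4.4, -57.8], [-0.0, 0.089, -0.0]],[[-2.3, -4.4, -58.3], [-0.0, 0.089, -0.0]],[[2.9, -4.4, -58.2], [-0.0, 0.089, -0.0]],[[8.1, -4.4, -57.8], [-0.0, 0.089, -0.0]],[[13.1, -4.4, -56.8], [-0.0, 0.089, -0.0]],
seg 8 rows; total shift(at start frame) [-218.8   20.  -425.8] turn [0.     0.8029 0.    ]
[[-27.4, 2.5, -53.2], [0.0, 0.1, 0.0]],[[-21.9, 2.5, -55.7], [0.0, 0.1, 0.0]],[[-16.2, 2.5, -57.6], [0.0, 0.1, 0.0]],[[-10.3, 2.5, -58.9], [0.0, 0.1, 0.0]],[[-4.4, 2.5, -59.7], [0.0, 0.1, 0.0]],[[1.6, 2.5, -59.8], [0.0, 0.1, 0.0]],[[7.6, 2.5, -59.4], [0.0, 0.1, 0.0]],[[13.5, 2.5, -58.3], [0.0, 0.1, 0.0]],
```

>>> step_arm(
  targets=[
    [[-36, -4, -46], [0, 0.089, 0]],
    [[-31, -4, -49], [0, 0.089, 0]],
    [[-27, -4, -52], [0, 0.089, 0]],
    [[-22, -4, -54], [0, 0.089, 0]],
    [[-17, -4, -56], [0, 0.089, 0]],
    [[-12, -4, -57], [0, 0.089, 0]],
    [[-7, -4, -58], [0, 0.089, 0]],
    [[-2, -4, -58], [0, 0.089, 0]],
    [[3, -4, -58], [0, 0.089, 0]],
    [[8, -4, -58], [0, 0.089, 0]],
    [[13, -4, -57], [0, 0.089, 0]],
  ],
  hand=1,
)

```text
time: 1.88
eef_pos: [562.4, 149.4, 275.8]
eef_rot: [-0.696, -0.121, 0.121, 0.697]
ft_force: [1.0, 0.5, -0.2]
gripper_width: 85.6
```

>>> step_arm(
  targets=[
    [[-27, 2, -53], [0, 0.1, 0]],
    [[-22, 2, -56], [0, 0.1, 0]],
    [[-16, 2, -58], [0, 0.1, 0]],
    [[-10, 2, -59], [0, 0.1, 0]],
    [[-4, 2, -60], [0, 0.1, 0]],
    [[2, 2, -60], [0, 0.1, 0]],
    [[8, 2, -59], [0, 0.1, 0]],
    [[13, 2, -58], [0, 0.1, 0]],
    [[0, 0, 0], [0, 0, 0]],
  ],
)

```text
time: 3.0
eef_pos: [499.3, -330.1, 259.6]
eef_rot: [0.689, -0.163, 0.162, -0.687]
ft_force: [0.2, 0.6, 0.2]
gripper_width: 85.6
```

```bash
python3 - <<'E'
from h import *
d=r.snapshot("wrist"); cv2.imwrite("pics/w1.png",d["img"][:,:,::-1]); np.save("w1.npy",d,allow_pickle=True)
p,q=pose();print(p,q.as_matrix().round(3), r.read_state()["q"].round(2))
E
```

```text
[ 500.84907907 -326.72144974  259.27762556] [[ 0.897 -0.     0.443]
 [-0.443 -0.001  0.897]
 [-0.    -1.    -0.001]] [-0.04  0.38  0.74  1.72 -0.27  1.15  0.31]
```

View pics/w1.png

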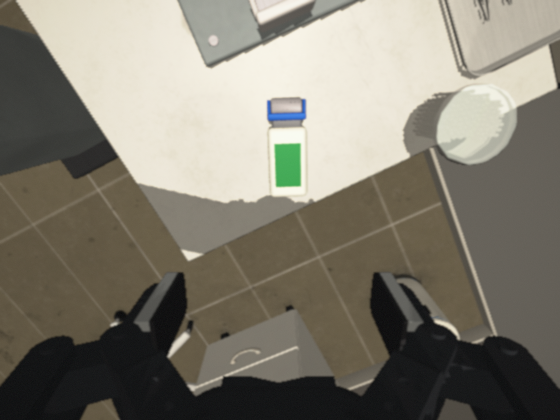

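```bash
python3 - <<'E'
from h import *
crop("wrist","pics/w1c.png",240,85,90,120,6)
E
```

```text
(no output)
```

View pics/w1c.png

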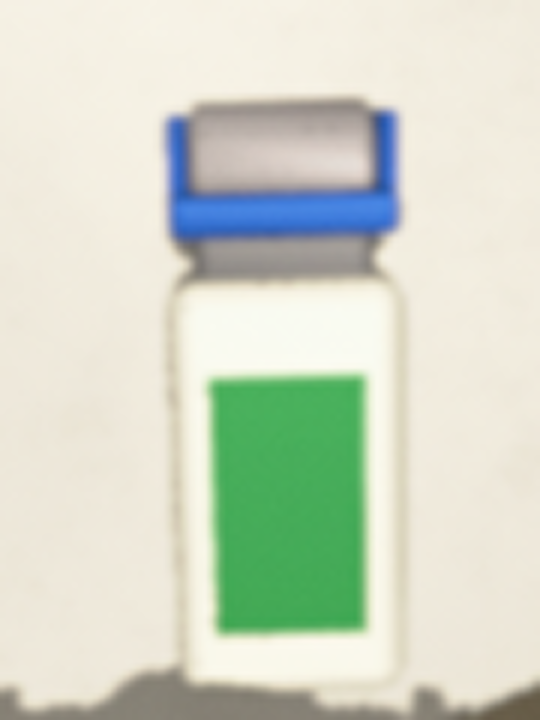

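```bash
python3 - <<'E'
from h import *
d=r.snapshot("wrist")
g=lambda u,v,z:ray(d,240+u/6,85+v/6,z)
B=np.array([g(178,280,40),g(402,280,40),g(402,680,40),g(187,680,40)]);print(B.round(1),B.mean(0))
P=np.array([g(210,380,40),g(365,376,40),g(366,630,40),g(218,633,40)]);print(P.round(1),P.mean(0))
for C in(B,P):
    v=(C[0]+C[1]-C[2]-C[3])/2; print("len",np.linalg.norm(v),"dir",np.degrees(np.arctan2(v[1],v[0]))-90, "w",np.linalg.norm(C[1]-C[0]))
E
```

```text
[[ 515.2 -276.7   40. ]
 [ 551.9 -294.6   40. ]
 [ 520.5 -363.9   40. ]
 [ 482.8 -345.5   40. ]] [ 517.6201273  -320.17471246   40.        ]
[[ 512.5 -295.5   40. ]
 [ 538.6 -307.4   40. ]
 [ 518.4 -351.7   40. ]
 [ 492.4 -339.7   40. ]] [ 515.48067556 -323.54947925   40.        ]
len 76.10145820772013 dir -24.810035316041436 w 40.85511616032902
len 48.603692731365065 dir -24.46723855289396 w 28.725599880462756
```

```bash
python3 - <<'E'
from h import *
plan([(517,-320,110,-24.6),(517,-320,10.5,-24.6)])
E
```

```text
seg 3 rows; total shift(at start frame) [ 11.6 149.1   9. ] turn [-0.001  -0.0231 -0.0005]
[[3.9, 49.7, 3.0], [-0.0, -0.008, -0.0]],[[3.9, 49.7, 3.0], [-0.0, -0.008, -0.0]],[[3.9, 49.7, 3.0], [-0.0, -0.008, -0.0]],
seg 2 rows; total shift(at start frame) [ 0.  99.5  0. ] turn [0. 0. 0.]
[[0.0, 49.8, 0.0], [0.0, 0.0, 0.0]],[[0.0, 49.8, 0.0], [0.0, 0.0, 0.0]],
```

>>> step_arm(
  targets=[
    [[3.9, 50, 3], [0, -0.008, 0]],
    [[3.9, 50, 3], [0, -0.008, 0]],
    [[3.9, 49, 3], [0, -0.007, 0]],
    [[0, 0, 0], [0, 0, 0]],
    [[0, 0, 0], [0, 0, 0]],
  ],
)

```text
time: 3.78
eef_pos: [517.8, -321.1, 112.1]
eef_rot: [0.691, -0.15, 0.152, -0.691]
ft_force: [0.6, -1.3, 0.6]
gripper_width: 85.3
```

```bash
python3 - <<'E'
from h import *
d=r.snapshot("wrist"); cv2.imwrite("pics/w2.png",d["img"][:,:,::-1])
plan([(517,-320,10.5,-24.6)])
print(pose()[0])
E
```

```text
seg 2 rows; total shift(at start frame) [ -2.  102.2   1.1] turn [-0.     -0.0008  0.004 ]
[[-1.0, 51.1, 0.6], [-0.0, -0.0, 0.002]],[[-0.9, 51.1, 0.6], [-0.0, -0.0, 0.002]],
[ 517.999798   -321.70014505  112.71209526]
```

View pics/w2.png

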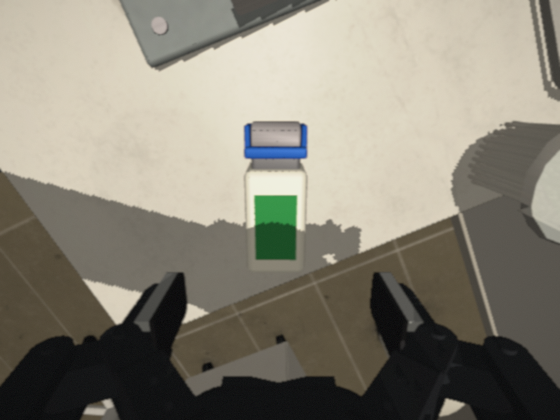

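>>> step_arm(
  targets=[
    [[-0.5, 35, 0.5], [0, 0, 0]],
    [[-0.5, 35, 0.3], [0, 0, 0]],
    [[-0.5, 32, 0.3], [0, 0, 0]],
    [[0, 0, 0], [0, 0, 0]],
  ],
)

```text
time: 4.32
eef_pos: [515.6, -319.2, 8.4]
eef_rot: [-0.691, 0.151, -0.151, 0.691]
ft_force: [-0.6, -0.6, -0.3]
gripper_width: 85.7
```

>>> step_arm(
  targets=[
    [[0, 0, 0], [0, 0, 0]],
    [[0, 0, 0], [0, 0, 0]],
    [[0, 0, 0], [0, 0, 0]],
    [[0, 0, 0], [0, 0, 0]],
    [[0, 0, 0], [0, 0, 0]],
    [[0, 0, 0], [0, 0, 0]],
  ],
  hand=-1,
  grip_force=40,
)

```text
time: 5.08
eef_pos: [516.7, -320.2, 10.2]
eef_rot: [0.691, -0.15, 0.152, -0.691]
ft_force: [-0.8, 1.3, 8.5]
gripper_width: 43.5
```

```bash
python3 - <<'E'
from h import *
d=crop("wrist","pics/w3.png",140,100,280,250,2.5)
print(pose()[0],r.read_state()["ft_force"],r.read_state()["gripper_width"])
E
```

```text
[ 516.65333229 -320.16149728   10.14822474] [-1.91921336  2.25610694  7.43758003] 43.56707720348179
```

View pics/w3.png

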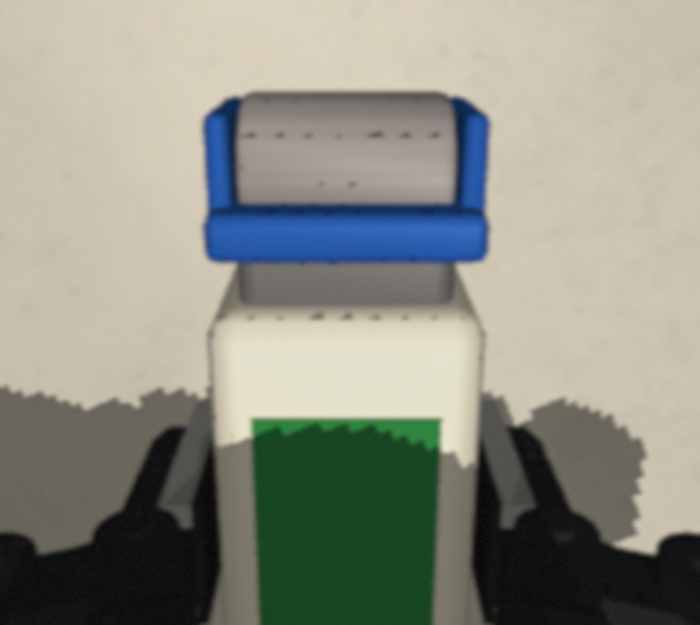

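```bash
python3 - <<'E'
from h import *
d=r.snapshot("wrist")
for u,v in((214,322),(480,322)):
    P=ray(d,140+u/2.5,100+v/2.5,39); p,q=pose(); print(P,q.inv().apply(P-p))
plan([(516.7,-320,150,-24.6),(575,-245,200,-4.8)])
E
```

```text
[ 513.38280188 -280.63010083   39.        ] [-19.44763795 -28.85621357  34.58988345]
[ 550.02195927 -297.49449565   39.        ] [ 20.88626644 -28.74861621  34.57419308]
seg 3 rows; total shift(at start frame) [   0.3 -139.8    0.3] turn [-0.0005 -0.0016  0.0027]
[[0.1, -46.6, 0.1], [-0.0, -0.001, 0.001]],[[0.1, -46.6, 0.1], [-0.0, -0.001, 0.001]],[[0.0, -46.6, 0.1], [-0.0, -0.001, 0.001]],
seg 2 rows; total shift(at start frame) [ 21.8 -50.   92.5] turn [ 0.     -0.3456  0.    ]
[[10.9, -25.0, 46.2], [0.0, -0.173, 0.0]],[[18.7, -25.0, 43.7], [0.0, -0.173, 0.0]],
```

>>> step_arm(
  targets=[
    [[0, -20, 0], [0, 0, 0]],
    [[0, -40, 0], [0, 0, 0]],
    [[0, -40, 0], [0, 0, 0]],
    [[0, -40, 0], [0, 0, 0]],
    [[11, -25, 46], [0, -0.115, 0]],
    [[16, -25, 44], [0, -0.115, 0]],
    [[0, 0, 0], [0, -0.115, 0]],
    [[0, 0, 0], [0, 0, 0]],
    [[0, 0, 0], [0, 0, 0]],
  ],
)

```text
time: 6.3
eef_pos: [572.7, -246.4, 198.3]
eef_rot: [0.706, -0.032, 0.031, -0.706]
ft_force: [-0.8, -0.3, -3.4]
gripper_width: 43.7
```

```bash
python3 - <<'E'
from h import *
d=r.snapshot("wrist"); cv2.imwrite("pics/w4.png",cv2.resize(d["img"][:,:,::-1],None,fx=1.42,fy=1.42))
p,q=pose();print(p,q.as_matrix().round(3)[:,0],r.read_state()["ft_force"])
E
```

```text
[ 572.72733474 -246.42822328  198.20677487] [ 0.996 -0.089 -0.001] [ 0.35428903 -0.13192295 -1.59174243]
```

View pics/w4.png

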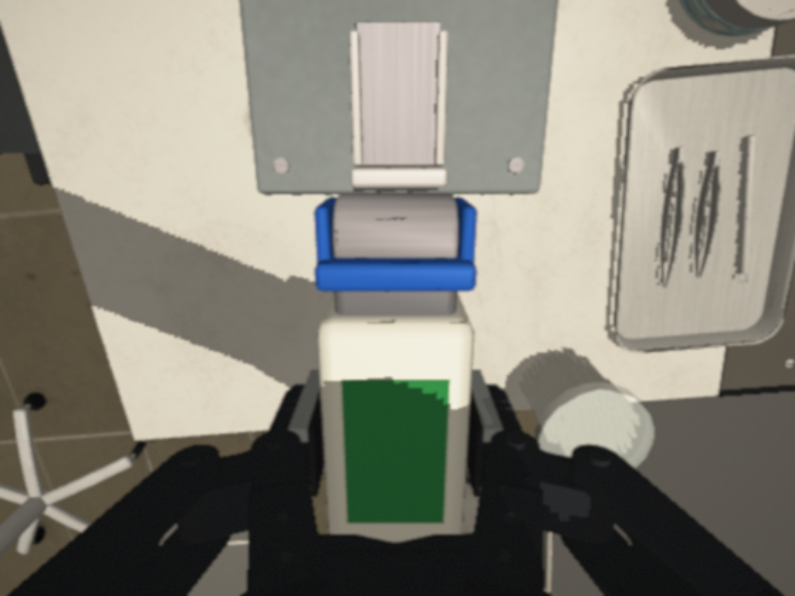

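```bash
python3 - <<'E'
from h import *
d=crop("wrist","pics/w4c.png",160,0,240,150,3.3)
E
```

```text
(no output)
```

View pics/w4c.png

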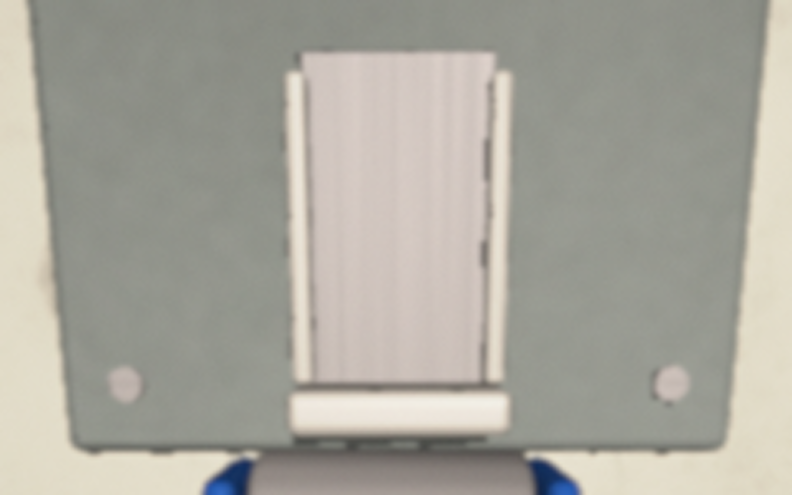

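```bash
cat > t.py <<'E'
from h import *
d=r.snapshot("wrist")
T=d["camera_from_world"];print("cam",-T[:3,:3].T@T[:3,3])
g=lambda u,v,z:ray(d,160+u/3.3,0+v/3.3,z)
for nm,u,v,z in(("gL far in",304,72,24),("gR far in",496,72,24),("gL near in",313,378,24),("gR near in",487,378,24),("gL far out",287,72,24),("gR far out",511,72,24),("gL near out",295,380,24),("gR near out",503,380,24),("corner L",75,445,14),("corner R",722,445,14),("screwL",125,384,14),("screwR",672,384,14)):
    print(nm,g(u,v,z).round(1))
E
python3 t.py
```

```text
cam [ 580.09308434 -166.28490104  340.30413445]
gL far in [562.9 -99.4  24. ]
gR far in [ 613.1 -103.9   24. ]
gL near in [ 556.6 -176.2   24. ]
gR near in [ 606.1 -180.6   24. ]
gL far out [558.4 -99.   24. ]
gR far out [ 617.  -104.2   24. ]
gL near out [ 551.4 -176.3   24. ]
gR near out [ 610.6 -181.6   24. ]
corner L [ 482.5 -189.4   14. ]
corner R [ 676.1 -206.6   14. ]
screwL [ 500.4 -173.3   14. ]
screwR [ 661.2 -187.6   14. ]
```

```bash
cat > t2.py <<'E'
from h import *
d=r.snapshot("wrist"); p,q=pose(); z0=p[2]-10.2
g=lambda u,v,z:q.inv().apply(ray(d,u/1.42,v/1.42,z0+z)-p).round(1)
print("front edge",g(322,325,39),g(470,325,39))
print("panel",g(343,380,40),g(448,380,40),g(445,522,40),g(348,522,40))
print("bar top rear edge",g(317,289,36),g(475,289,36))
print("tail",g(325,533,39),g(475,533,39))
E
python3 t2.py
```

```text
front edge [-19.7 -28.8  34.3] [ 19.8 -28.8  34.3]
panel [-14.6 -29.8  18.4] [ 14.4 -29.8  18.4] [ 15.3 -29.8 -31.1] [-14.8 -29.8 -31.2]
bar top rear edge [-21.  -25.8  43.5] [ 21.1 -25.8  43.5]
tail [-22.4 -28.8 -36.6] [ 25.1 -28.8 -36.5]
```

```bash
python3 - <<'E'
from h import *
plan([(584.6,-137,198,-5),(584.6,-137,75,-5)])
E
```

```text
seg 2 rows; total shift(at start frame) [  1.8   0.  109.7] turn [ 0.     -0.0006 -0.0007]
[[0.9, 0.0, 54.8], [0.0, -0.0, -0.0]],[[0.9, 0.0, 54.8], [0.0, -0.0, -0.0]],
seg 3 rows; total shift(at start frame) [  0. 123.   0.] turn [0. 0. 0.]
[[0.0, 41.0, 0.0], [0.0, 0.0, 0.0]],[[0.0, 41.0, 0.0], [0.0, 0.0, 0.0]],[[0.0, 41.0, 0.0], [0.0, 0.0, 0.0]],
```

>>> step_arm(
  targets=[
    [[0.6, 0, 37], [0, 0, 0]],
    [[0.6, 0, 37], [0, 0, 0]],
    [[0.6, 0, 36], [0, 0, 0]],
    [[0, 30, 0], [0, 0, 0]],
    [[0, 40, 0], [0, 0, 0]],
    [[0, 40, 0], [0, 0, 0]],
    [[0, 13, 0], [0, 0, 0]],
    [[0, 0, 0], [0, 0, 0]],
    [[0, 0, 0], [0, 0, 0]],
  ],
)

```text
time: 7.62
eef_pos: [586.3, -136.7, 76.9]
eef_rot: [0.707, -0.029, 0.032, -0.706]
ft_force: [0.1, -0.2, -2.9]
gripper_width: 43.3
```

```bash
python3 - <<'E'
from h import *
crop("scene","pics/s5.png",215,165,160,120,5)
crop("side","pics/d5.png",205,150,160,120,5)
d=r.snapshot("wrist"); cv2.imwrite("pics/w5.png",cv2.resize(d["img"][:,:,::-1],None,fx=1.42,fy=1.42))
plan([(584.6,-137,75,-5)])
print(pose()[0],r.read_state()["ft_force"])
E
```

```text
seg 1 rows; total shift(at start frame) [-1.3  1.7 -0.8] turn [-0.0002  0.0011  0.0026]
[[-1.3, 1.7, -0.8], [-0.0, 0.001, 0.003]],
[ 585.92486463 -136.32814003   76.70615499] [ 0.57973906  0.29952088 -2.96546811]
```

View pics/s5.png

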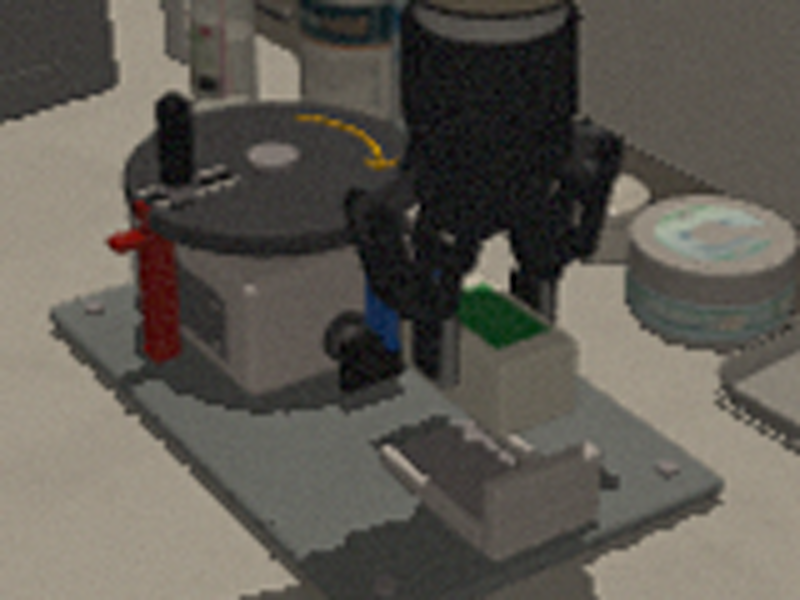

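View pics/w5.png

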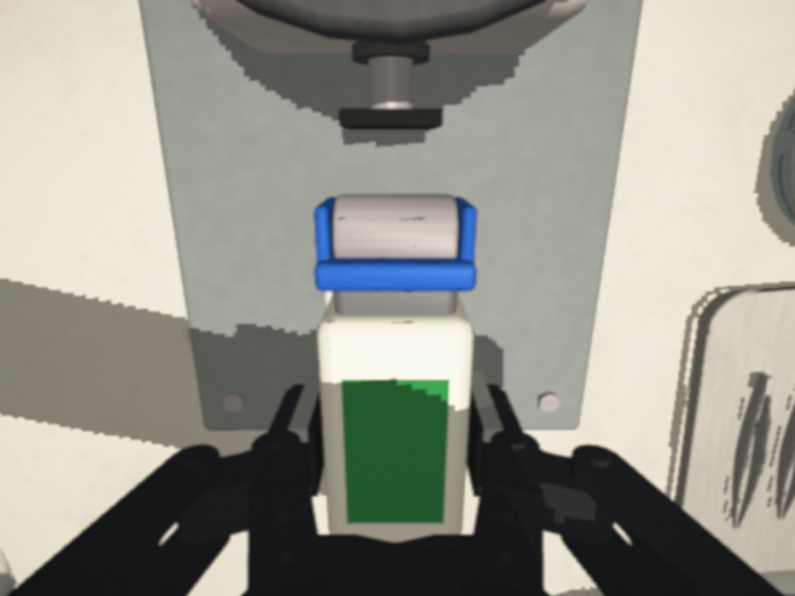

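View pics/d5.png

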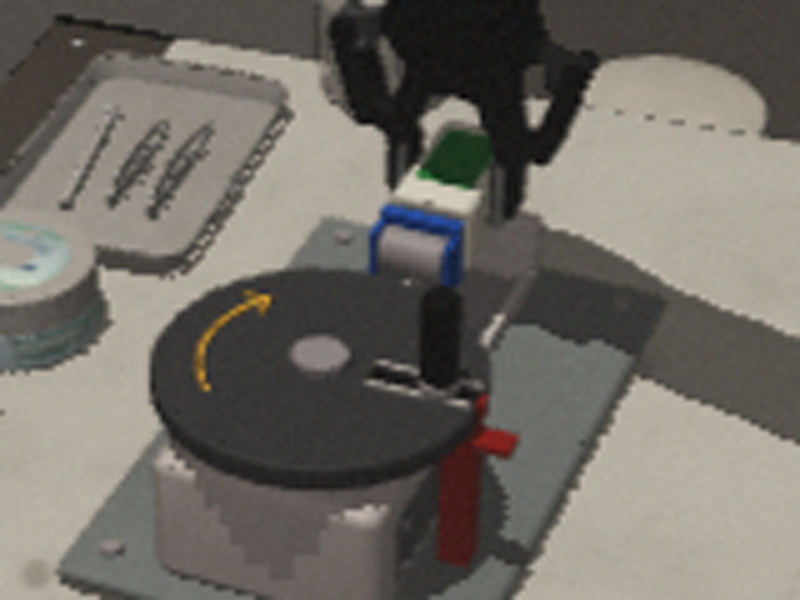

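```bash
python3 - <<'E'
from h import *
d=r.snapshot("wrist"); p,q=pose()
W=lambda u,v,z:ray(d,u/1.42,v/1.42,z)
for n,a,b,v,z in(("ram face top",340,442,128,46),("screws",232,549,402,15),("corners",207,580,430,14),("ram rod",370,412,80,42)):
    A=W(a,v,z);B=W(b,v,z);m=(A+B)/2;c,s=np.cos(-.087),np.sin(-.087)
    l=np.array([c*(m[0]-584.2)+s*(m[1]+142),-s*(m[0]-584.2)+c*(m[1]+142)]);print(n,m.round(1),"rel cradle (press axes)",l.round(1),np.linalg.norm(A-B).round(1))
E
```

```text
ram face top [591.8 -50.9  46. ] rel cradle (press axes) [-0.3 91.4] 36.2
screws [ 579.9 -180.3   15. ] rel cradle (press axes) [ -1.  -38.6] 161.5
corners [ 579.9 -197.8   14. ] rel cradle (press axes) [  0.6 -55.9] 195.3
ram rod [593.2 -35.   42. ] rel cradle (press axes) [ -0.3 107.4] 14.8
```

>>> step_arm(
  targets=[
    [[-1.4, 15, -0.5], [0, 0, 0]],
    [[0, 15, 0], [0, 0, 0]],
    [[0, 12, 0], [0, 0, 0]],
    [[0, 3, 0], [0, 0, 0]],
    [[0, 0, 0], [0, 0, 0]],
    [[0, 0, 0], [0, 0, 0]],
  ],
)

```text
time: 8.57
eef_pos: [587.4, -132.7, 34.4]
eef_rot: [-0.704, 0.028, -0.032, 0.709]
ft_force: [-3.0, 9.4, 28.8]
gripper_width: 43.5
```

>>> step_arm(
  targets=[
    [[0, -12, 0], [0, 0, 0]],
    [[0, 0, 0], [0, 0, 0]],
    [[0, 0, 0], [0, 0, 0]],
  ],
)

```text
time: 8.95
eef_pos: [584.2, -132.3, 41.9]
eef_rot: [-0.705, 0.03, -0.029, 0.708]
ft_force: [0.1, 7.0, 3.2]
gripper_width: 43.5
```

```bash
python3 - <<'E'
from h import *
crop("scene","pics/s6.png",275,205,90,75,8)
crop("side","pics/d6.png",265,150,80,70,8)
d=r.snapshot("wrist"); cv2.imwrite("pics/w6.png",cv2.resize(d["img"][:,:,::-1],None,fx=1.42,fy=1.42))
p,q=pose();print(p,q.as_matrix().round(3),r.read_state()["ft_force"])
E
```

```text
[ 584.21516828 -132.30736475   41.81116717] [[ 0.997 -0.     0.083]
 [-0.083  0.005  0.997]
 [-0.001 -1.     0.005]] [-0.41867665  6.89872624  3.26599544]
```

View pics/s6.png

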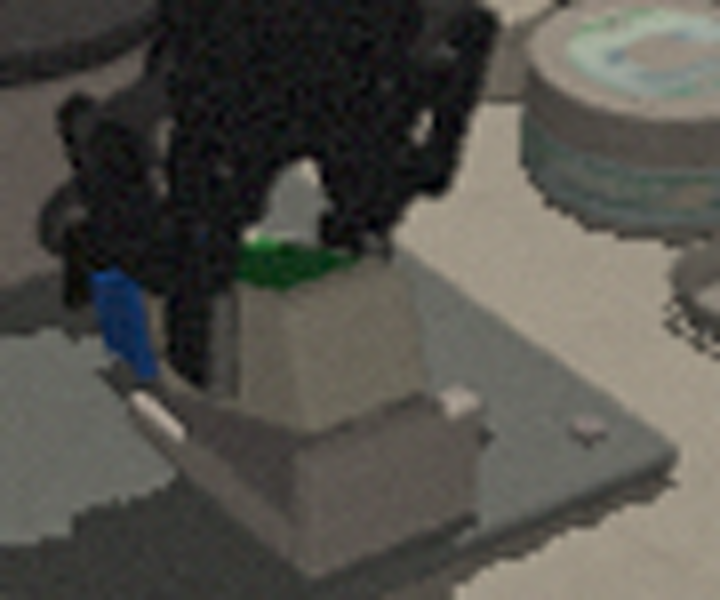

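View pics/w6.png

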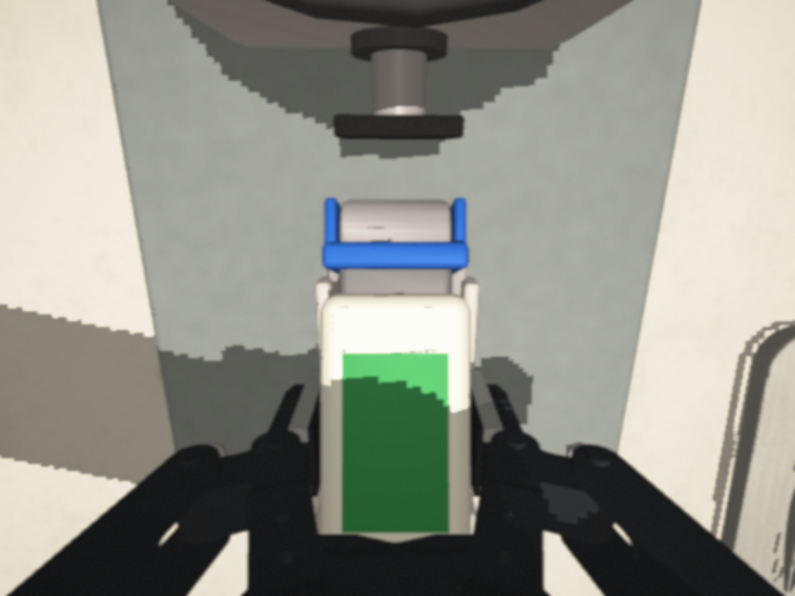

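View pics/d6.png

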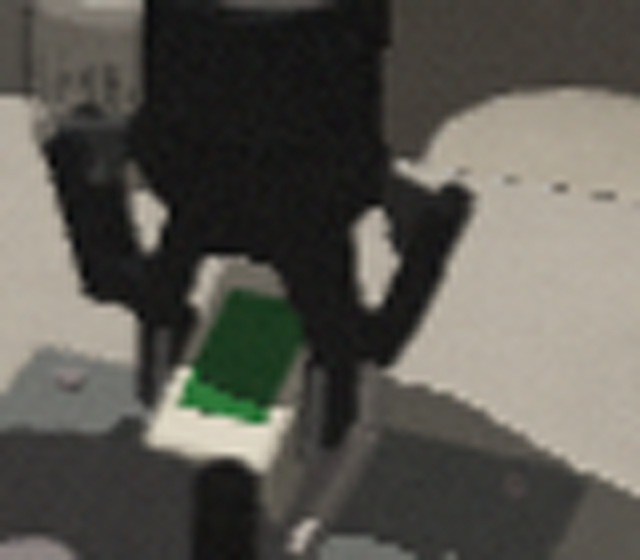

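>>> step_arm(
  targets=[
    [[0, -20, 0], [0, 0, 0]],
    [[0, -20, 0], [0, 0, 0]],
    [[0, 0, 0], [0, 0, 0]],
    [[0, 0, 0], [0, 0, 0]],
  ],
)

```text
time: 9.6
eef_pos: [583.3, -136.6, 82.3]
eef_rot: [-0.706, 0.031, -0.031, 0.706]
ft_force: [-0.2, 0.1, -2.0]
gripper_width: 43.7
```

```bash
python3 - <<'E'
from h import *
crop("scene","pics/s7.png",275,185,100,85,8)
crop("side","pics/d7.png",205,150,160,120,5)
d=r.snapshot("wrist"); cv2.imwrite("pics/w7.png",cv2.resize(d["img"][:,:,::-1],None,fx=1.42,fy=1.42))
p,q=pose();print(p,r.read_state()["ft_force"])
E
```

```text
[ 583.00654197 -136.41044768   81.61184977] [-0.45843161  0.65391554 -3.09055466]
```

View pics/s7.png

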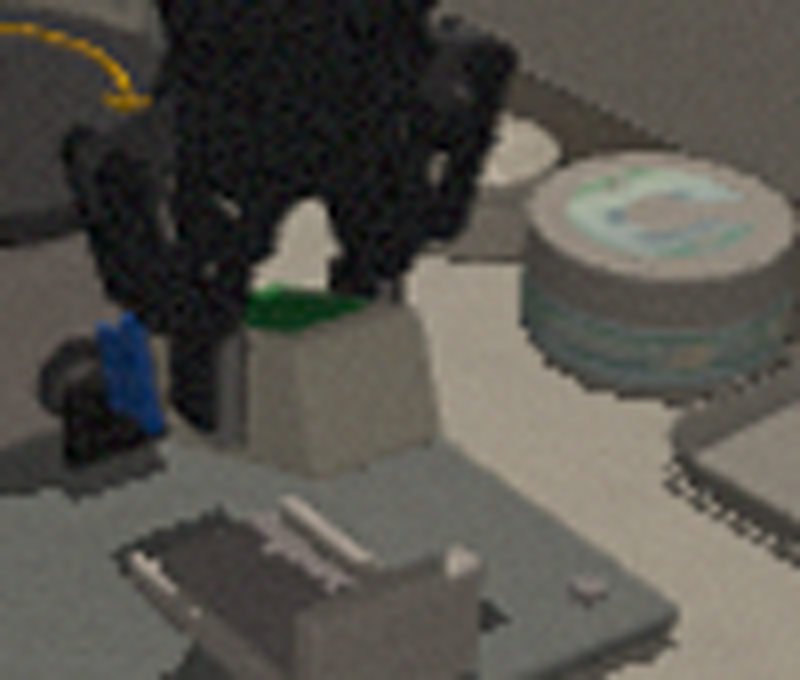

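View pics/w7.png

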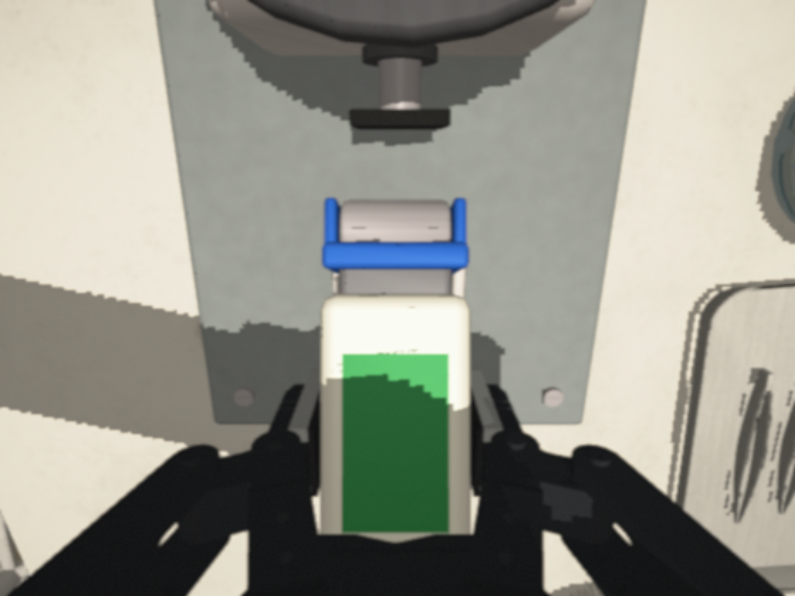

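View pics/d7.png

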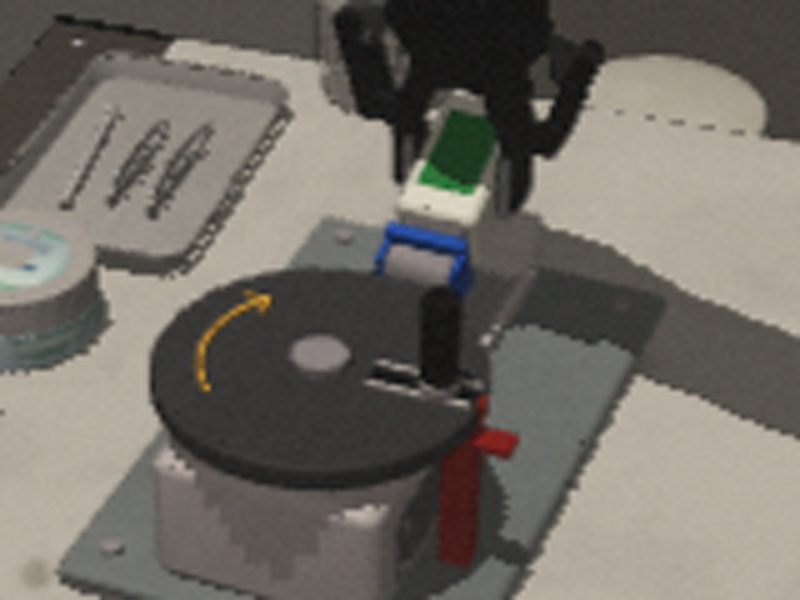

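```bash
python3 - <<'E'
from h import *
d=r.snapshot("wrist"); K=d["camera_matrix"]; p,q=pose(); T=d["camera_from_world"]
Rct=T[:3,:3]@q.as_matrix(); tct=T[:3,:3]@p+T[:3,3]
f=lambda L:np.array(L,float)/1.42
for nm,L,F in(("before",[(343,380),(448,380),(445,522),(348,522)],[(322,325),(470,325)]),("after",[(343,354),(448,354),(448,531),(343,531)],[(322,300),(468,300)])):
    obj=np.array([(-14.5,0,24.5),(14.5,0,24.5),(14.5,0,-24.5),(-14.5,0,-24.5)])
    # unknown in tool frame: y,z of centre, pitch about tool x
    from scipy.optimize import least_squares
    def res(v):
        R=Ro.from_rotvec([v[2],0,0]).as_matrix(); P=(R@obj.T).T+[v[3],v[0],v[1]]
        c=(Rct@P.T).T+tct; uv=(K@c.T).T; return (uv[:,:2]/uv[:,2:]-f(L)).ravel()
    s=least_squares(res,[-30,-6,0,0]); v=s.x
    print(nm,v.round(2),"pitch deg",np.degrees(v[2]),s.cost)
    # block middle: panel centre is 4 behind middle; middle 20 below top
    R=Ro.from_rotvec([v[2],0,0]).as_matrix()
    print("middle in tool",(R@np.array([0,20,4.])+[v[3],v[0],v[1]]).round(1), "front edge px", [])
E
```

```text
before [-31.04  -5.24  -0.     0.11] pitch deg -0.10420066462497704 1.325037276918452
middle in tool [  0.1 -11.   -1.3] front edge px []
after [-3.515e+01  2.070e+00 -3.200e-01 -2.000e-02] pitch deg -18.305943128302477 0.006675427111661748
middle in tool [ -0.  -14.9  -0.4] front edge px []
```

```bash
cat >> h.py <<'E'
def Rt(yaw,tilt=0):
    a=np.radians(yaw); X=np.array([np.cos(a),np.sin(a),0]);Y=np.array([0,0,-1.]);Z=np.cross(X,Y)
    return Ro.from_matrix(np.stack([X,Y,Z],1))*Ro.from_rotvec([tilt,0,0])
def planR(wps,k=1):
    p,q=pose()
    for t,Q in wps:
        t=np.array(t,float); d=(q.inv()*Q).as_rotvec(); n=int(max(np.ceil(np.linalg.norm(t-p)/60),np.ceil(np.linalg.norm(d)/.17),k))
        qq,pp=q,p
        print("to",t.round(1),"n",n)
        for i in range(n):
            q2=q*Ro.from_rotvec(d*(i+1)/n); p2=p+(t-p)*(i+1)/n
            print([list(map(float,qq.inv().apply(p2-pp).round(1))),list(map(float,(qq.inv()*q2).as_rotvec().round(3)))],end=",")
            qq,pp=q2,p2
        print(); q,p=Q,t
E
python3 - <<'E'
from h import *
Q=Rt(-5,.32); m=np.array([0,-14.9,-.4]); t=np.array([520,-315,21.])-Q.apply(m)
print(t)
planR([([581,-150,100],Rt(-5)),([530,-290,100],Rt(-5,.0)),(t+[0,0,30],Q),(t,Q)])
E
```

```text
[ 520.44159513 -309.95254454    6.98221889]
to [ 581. -150.  100.] n 1
[[-0.9, -18.4, -13.7], [-0.0, 0.001, -0.001]],
to [ 530. -290.  100.] n 3
[[-12.9, 0.0, -48.0], [0.0, 0.0, 0.0]],[[-12.9, 0.0, -48.0], [0.0, 0.0, 0.0]],[[-12.9, 0.0, -48.0], [0.0, 0.0, 0.0]],
to [ 520.4 -310.    37. ] n 2
[[-3.9, 31.5, -10.4], [0.16, -0.0, 0.0]],[[-3.9, 29.5, -15.2], [0.16, 0.0, -0.0]],
to [ 520.4 -310.     7. ] n 1
[[0.0, 28.5, -9.4], [0.0, 0.0, 0.0]],
```

>>> step_arm(
  targets=[
    [[0, -20, 0], [0, 0, 0]],
    [[-5, 0, -25], [0, 0, 0]],
    [[-13, 0, -45], [0, 0, 0]],
    [[-13, 0, -45], [0, 0, 0]],
    [[-13, 0, -42], [0, 0, 0]],
    [[-4, 31, -10], [0.16, 0, 0]],
    [[-4, 29, -15], [0.16, 0, 0]],
    [[0, 10, -3], [0, 0, 0]],
    [[0, 0, 0], [0, 0, 0]],
    [[0, 0, 0], [0, 0, 0]],
  ],
)

```text
time: 11.05
eef_pos: [518.2, -307.0, 31.2]
eef_rot: [-0.585, 0.023, -0.034, 0.81]
ft_force: [1.0, 0.1, -2.4]
gripper_width: 43.7
```

```bash
python3 - <<'E'
from h import *
crop("scene","pics/s8.png",280,235,160,110,5)
Q=Rt(-5,.32); m=np.array([0,-14.9,-.4]); p,q=pose(); print(p,(q.apply(m)+p).round(1),q.as_matrix().round(3),r.read_state()["ft_force"])
t=np.array([520,-315,20.5])-Q.apply(m); planR([(t,Q)])
E
```

```text
[ 518.28507497 -306.89223807   31.27975064] [ 517.8 -311.9   45.3] [[ 0.997  0.028  0.078]
 [-0.083  0.313  0.946]
 [ 0.002 -0.949  0.314]] [ 0.28375522  0.36361233 -1.58252908]
to [ 520.4 -310.     6.5] n 1
[[2.3, 22.6, -10.5], [0.001, 0.005, 0.001]],
```

View pics/s8.png

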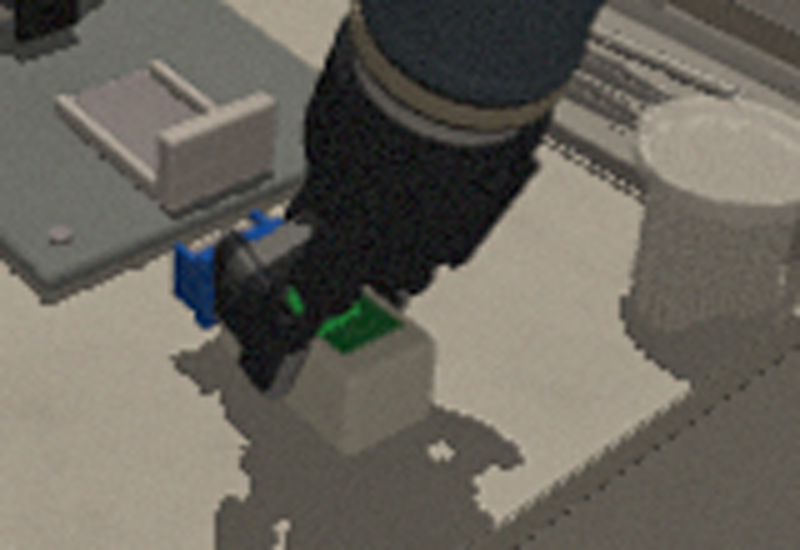

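>>> step_arm(
  targets=[
    [[0, 11, -3.6], [0, 0, 0]],
    [[0, 9, -3], [0, 0, 0]],
    [[0, 2.5, -0.8], [0, 0, 0]],
    [[0, 0, 0], [0, 0, 0]],
    [[0, 0, 0], [0, 0, 0]],
  ],
)

```text
time: 11.72
eef_pos: [516.8, -307.6, 7.3]
eef_rot: [-0.584, 0.025, -0.035, 0.811]
ft_force: [-1.5, 1.2, 5.9]
gripper_width: 43.4
```

Touching down (about 8 N). Release, back up, un-tilt and look.

>>> step_arm(
  targets=[
    [[0, 0, 0], [0, 0, 0]],
    [[0, 0, 0], [0, 0, 0]],
    [[0, 0, 0], [0, 0, 0]],
    [[0, -40, 0], [0, 0, 0]],
    [[0, -50, 0], [0, 0, 0]],
    [[0, -30, -20], [-0.16, 0, 0]],
    [[0, -30, -20], [-0.16, 0, 0]],
    [[0, 0, 0], [0, 0, 0]],
    [[0, 0, 0], [0, 0, 0]],
  ],
  hand=1,
)

```text
time: 12.85
eef_pos: [509.2, -388.3, 139.3]
eef_rot: [-0.706, 0.031, -0.03, 0.707]
ft_force: [-0.7, -0.5, -0.7]
gripper_width: 85.5
```

```bash
python3 - <<'E'
from h import *
d=r.snapshot("wrist"); cv2.imwrite("pics/w9.png",cv2.resize(d["img"][:,:,::-1],None,fx=1.42,fy=1.42))
p,q=pose();print(p,q.as_matrix().round(3))
crop("wrist","pics/w9c.png",200,110,150,150,4)
E
```

```text
[ 508.86485269 -388.62347202  138.93490697] [[ 0.996 -0.002  0.086]
 [-0.086  0.002  0.996]
 [-0.002 -1.     0.002]]
```

View pics/w9.png

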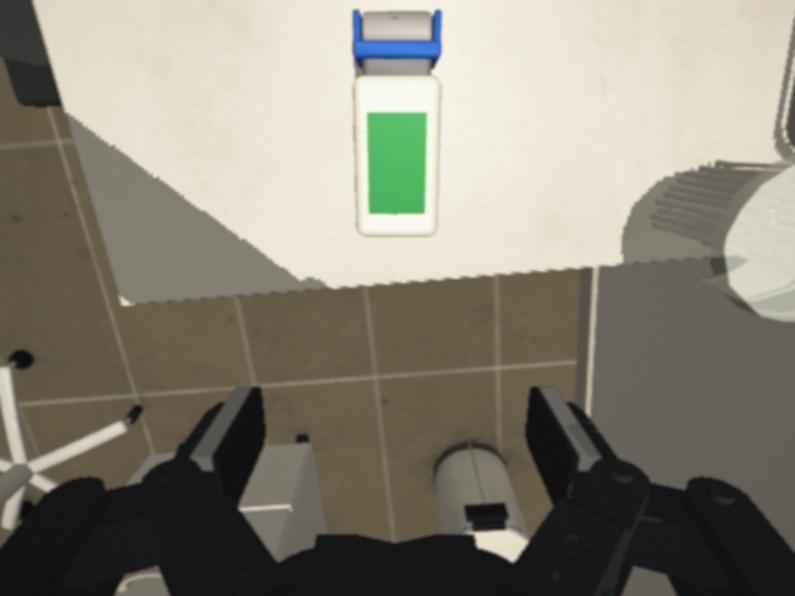

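View pics/w9c.png

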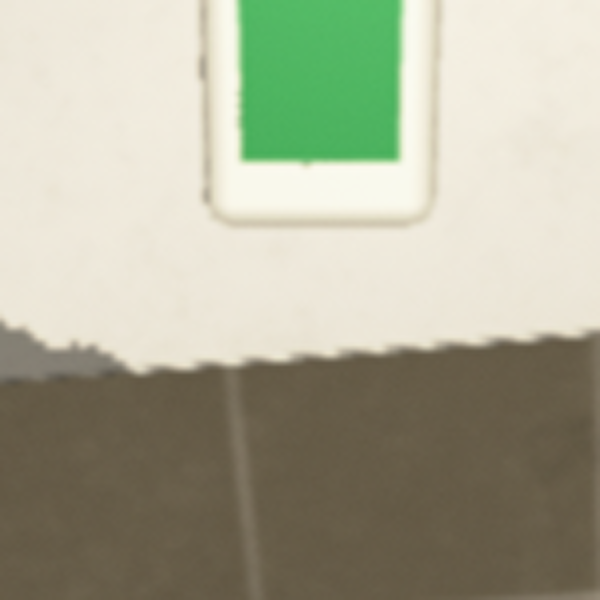

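```bash
python3 - <<'E'
from h import *
d=r.snapshot("wrist"); p,q=pose(); T=d["camera_from_world"]; print("cam",-T[:3,:3].T@T[:3,3])
g=lambda u,v,z:ray(d,u/1.42,v/1.42,z)
for z in(36,):
  B=np.array([g(356,75,z),g(441,75,z),g(438,236,z),g(358,236,z)]);print(B.mean(0).round(1),np.linalg.norm(B[0]-B[3]),np.linalg.norm(B[0]-B[1]))
  v=B[0]+B[1]-B[2]-B[3];print(np.degrees(np.arctan2(v[1],v[0]))-90)
P=np.array([g(367,113,40),g(427,113,40),g(426,214,40),g(368,214,40)]);print(P.mean(0));v=P[0]+P[1]-P[2]-P[3];print(np.degrees(np.arctan2(v[1],v[0]))-90,np.linalg.norm(v)/2)
print("roller", g(397,11,22))
E
```

```text
cam [ 515.92837672 -309.1467034   281.1596873 ]
[ 516.2 -316.6   36. ] 78.98432469274722 41.3115022071444
-5.016768315083624
[ 515.36362093 -319.01451938   40.        ]
-4.879960290518341 49.1593999423733
roller [ 521.55336028 -246.79253332   22.        ]
```

```bash
python3 - <<'E'
from h import *
d=r.snapshot("wrist"); p,q=pose(); T=d["camera_from_world"]
def T4(q,p): M=np.eye(4);M[:3,:3]=q.as_matrix();M[:3,3]=p;return M
C=T@T4(q,p); q4=Rt(-5.1); d4=dict(d); d4["camera_from_world"]=C@np.linalg.inv(T4(q4,np.array([572.73,-246.43,198.2])))
g=lambda u,v,z:ray(d4,160+u/3.3,v/3.3,z)
c,s=np.cos(-.087),np.sin(-.087)
L=lambda m:(np.array([c*(m[0]-584.2)+s*(m[1]+142),-s*(m[0]-584.2)+c*(m[1]+142)])+[0,-110]).round(1)
for v in(380,383,386,390,394):
  print(v,[(z,L(g(400,v,z))) for z in(16,30,44,50)])
print("far end guide",L(g(400,72,24)),"floor far",L(g(400,52,16)),"stop back top 432",[L(g(400,432,z)) for z in(40,46,50)])
S=r.snapshot("scene")
for n,u,v in(("stop top R",270,97),("stop top L",162,140),("stop bot L",162,200),("stop botR",270,172)):
  for z in((14,) if "bot" in n else (40,46,52)): print(n,z,L(ray(S,280+u/5,235+v/5,z)))
E
```

```text
380 [(16, array([   0.3, -147.3])), (30, array([   0.2, -146.7])), (44, array([ 1.000e-01, -1.462e+02])), (50, array([ 1.000e-01, -1.459e+02]))]
383 [(16, array([   0.3, -148.1])), (30, array([   0.2, -147.5])), (44, array([ 1.000e-01, -1.469e+02])), (50, array([ 1.000e-01, -1.467e+02]))]
386 [(16, array([   0.3, -149. ])), (30, array([   0.2, -148.3])), (44, array([ 1.000e-01, -1.477e+02])), (50, array([ 1.000e-01, -1.474e+02]))]
390 [(16, array([   0.3, -150.1])), (30, array([   0.2, -149.4])), (44, array([ 1.000e-01, -1.487e+02])), (50, array([ 1.000e-01, -1.485e+02]))]
394 [(16, array([   0.3, -151.2])), (30, array([   0.2, -150.5])), (44, array([ 1.000e-01, -1.498e+02])), (50, array([ 1.000e-01, -1.495e+02]))]
far end guide [  0.2 -69.3] floor far [  0.2 -62.9] stop back top 432 [array([   0.2, -160.1]), array([ 1.000e-01, -1.596e+02]), array([ 1.000e-01, -1.592e+02])]
stop top R 40 [  39.6 -143.3]
stop top R 46 [  33.9 -150. ]
stop top R 52 [  28.2 -156.6]
stop top L 40 [ -21.3 -143. ]
stop top L 46 [ -26.3 -149.7]
stop top L 52 [ -31.3 -156.3]
stop bot L 14 [ -26.4 -150.9]
stop botR 14 [  26.8 -161.2]
```

```bash
python3 - <<'E'
from h import *
planR([([515.5,-316.8,80],Rt(-5)),([515.5,-316.8,11],Rt(-5))],2)
E
```

```text
to [ 515.5 -316.8   80. ] n 2
[[0.2, 29.6, 36.4], [-0.001, 0.0, -0.001]],[[0.2, 29.6, 36.4], [-0.001, 0.0, -0.001]],
to [ 515.5 -316.8   11. ] n 2
[[0.0, 34.5, 0.0], [0.0, 0.0, 0.0]],[[0.0, 34.5, 0.0], [0.0, 0.0, 0.0]],
```

>>> step_arm(
  targets=[
    [[0.2, 29, 36.4], [0, 0, 0]],
    [[0.2, 29, 36.4], [0, 0, 0]],
    [[0, 30, 0], [0, 0, 0]],
    [[0, 30, 0], [0, 0, 0]],
    [[0, 8, 0], [0, 0, 0]],
    [[0, 0, 0], [0, 0, 0]],
    [[0, 0, 0], [0, 0, 0]],
  ],
)

```text
time: 13.98
eef_pos: [516.9, -317.5, 15.3]
eef_rot: [0.707, -0.03, 0.031, -0.706]
ft_force: [0.7, -0.2, -0.4]
gripper_width: 85.5
```

```bash
python3 - <<'E'
from h import *
planR([([515.5,-316.8,11],Rt(-5))]); print(pose()[0])
E
```

```text
to [ 515.5 -316.8   11. ] n 1
[[-1.4, 4.3, 0.5], [0.001, 0.001, 0.002]],
[ 516.88103187 -317.45536188   15.27293663]
```

>>> step_arm(
  targets=[
    [[-1.2, 4, 0.5], [0, 0, 0]],
    [[0, 0, 0], [0, 0, 0]],
    [[0, 0, 0], [0, 0, 0]],
    [[0, 0, 0], [0, 0, 0]],
    [[0, 0, 0], [0, 0, 0]],
    [[0, 0, 0], [0, 0, 0]],
    [[0, 0, 0], [0, 0, 0]],
  ],
  hand=-1,
  grip_force=60,
)

```text
time: 14.85
eef_pos: [515.6, -316.3, 10.7]
eef_rot: [0.707, -0.03, 0.031, -0.706]
ft_force: [0.3, -0.6, 5.2]
gripper_width: 43.1
```

>>> step_arm(
  targets=[
    [[0, -20, 0], [0, 0, 0]],
    [[5, -40, 16], [0, 0, 0]],
    [[14, -40, 40], [0, 0, 0]],
    [[14, -20, 45], [0, 0, 0]],
    [[10, -10, 40], [0, 0, 0]],
    [[7, 0, 30], [0, 0, 0]],
    [[0, 0, 0], [0, 0, 0]],
    [[0, 0, 0], [0, 0, 0]],
  ],
)

```text
time: 15.85
eef_pos: [578.8, -150.8, 140.3]
eef_rot: [0.707, -0.031, 0.03, -0.706]
ft_force: [-0.3, -0.2, -2.0]
gripper_width: 43.0
```

```bash
python3 - <<'E'
from h import *
d=r.snapshot("wrist"); cv2.imwrite("pics/w10.png",cv2.resize(d["img"][:,:,::-1],None,fx=1.42,fy=1.42))
p,q=pose();print(p,q.as_matrix()[:,0].round(3))
planR([([584.8,-135,90],Rt(-5))])
E
```

```text
[ 578.70061334 -151.39194963  140.30635908] [ 0.996 -0.088 -0.001]
to [ 584.8 -135.    90. ] n 1
[[4.7, 50.3, 16.9], [0.001, -0.001, -0.001]],
```

View pics/w10.png

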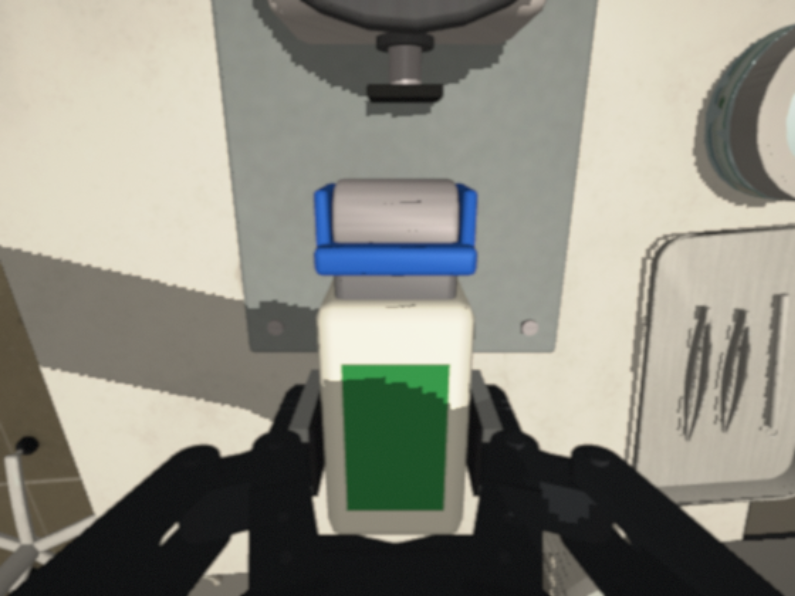

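```bash
python3 - <<'E'
from h import *
from scipy.optimize import least_squares
d=r.snapshot("wrist"); K=d["camera_matrix"]; p,q=pose(); T=d["camera_from_world"]
Rct=T[:3,:3]@q.as_matrix(); tct=T[:3,:3]@p+T[:3,3]
L=np.array([(342,364),(449,364),(445,510),(347,510)])/1.42
obj=np.array([(-14.5,0,24.5),(14.5,0,24.5),(14.5,0,-24.5),(-14.5,0,-24.5)])
def res(v):
    P=(Ro.from_rotvec([v[2],0,0]).as_matrix()@obj.T).T+[v[3],v[0],v[1]]
    c=(Rct@P.T).T+tct; uv=(K@c.T).T; return (uv[:,:2]/uv[:,2:]-L).ravel()
v=least_squares(res,[-30,-6,0,0]).x; print(v)
g=lambda u,vv,z:q.inv().apply(ray(d,u/1.42,vv/1.42,z)-p).round(1)
z0=p[2]-10.7
print("front",g(396,305,z0+39),"tail",g(396,533,z0+39),"roller front",g(396,180,z0+24))
c,s=np.cos(-.087),np.sin(-.087)
Lf=lambda m:(np.array([c*(m[0]-584.2)+s*(m[1]+142),-s*(m[0]-584.2)+c*(m[1]+142)])+[0,-110]).round(1)
W=lambda u,vv,z:ray(d,u/1.42,vv/1.42,z)
print("ram face",Lf(W(404,101,36)),Lf(W(404,101,46)),"screws",Lf(W(402.5,328,15)),"corner",Lf(W(402.5,351,14)))
E
```

```text
[-3.15755199e+01  1.60623004e-02 -2.59333516e-03  8.33221414e-02]
front [  0.1 -28.3  40.2] tail [  0.2 -28.3 -36.8] roller front [  0.1 -13.3  71.1]
ram face [ -0.4 -19.5] [ -0.5 -20.3] screws [  -0.2 -149.9] corner [-1.000e-01 -1.663e+02]
```

```bash
python3 - <<'E'
from h import *
planR([([584.3,-138,75],Rt(-5))],3)
E
```

```text
to [ 584.3 -138.    75. ] n 3
[[1.5, 21.7, 4.7], [0.0, -0.0, -0.0]],[[1.5, 21.7, 4.7], [0.0, -0.0, -0.0]],[[1.5, 21.8, 4.7], [0.0, -0.0, -0.0]],
```

>>> step_arm(
  targets=[
    [[1.5, 20, 4.7], [0, 0, 0]],
    [[1.5, 20, 4.7], [0, 0, 0]],
    [[1.5, 20, 4.7], [0, 0, 0]],
    [[0, 0, 0], [0, 0, 0]],
    [[0, 0, 0], [0, 0, 0]],
    [[0, 0, 0], [0, 0, 0]],
  ],
)

```text
time: 16.7
eef_pos: [585.8, -136.8, 80.9]
eef_rot: [0.707, -0.03, 0.031, -0.706]
ft_force: [0.2, -0.7, -2.7]
gripper_width: 43.0
```

```bash
python3 - <<'E'
from h import *
planR([([584.3,-138,50],Rt(-5))],1); print(pose()[0])
crop("scene","pics/s11.png",275,185,100,85,8)
E
```

```text
to [ 584.3 -138.    50. ] n 1
[[-1.5, 30.9, -1.3], [0.0, 0.001, 0.002]],
[ 585.82336222 -136.78280159   80.94729064]
```

View pics/s11.png

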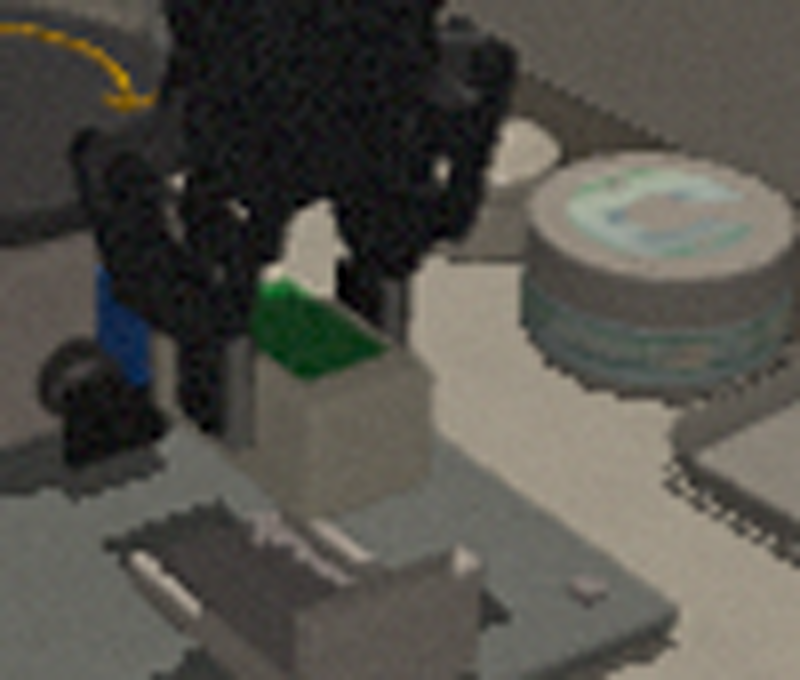

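>>> step_arm(
  targets=[
    [[-1.5, 12, -1.2], [0, 0, 0]],
    [[0, 12, 0], [0, 0, 0]],
    [[0, 10, 0], [0, 0, 0]],
    [[0, 0, 0], [0, 0, 0]],
    [[0, 0, 0], [0, 0, 0]],
  ],
)

```text
time: 17.38
eef_pos: [583.8, -137.5, 46.2]
eef_rot: [0.706, -0.03, 0.03, -0.706]
ft_force: [0.4, -0.6, -2.2]
gripper_width: 43.0
```

>>> step_arm(
  targets=[
    [[0, 5, 0], [0, 0, 0]],
    [[0, 5, 0], [0, 0, 0]],
    [[0, 0, 0], [0, 0, 0]],
  ],
)

```text
time: 17.75
eef_pos: [583.3, -137.2, 35.7]
eef_rot: [-0.706, 0.031, -0.03, 0.707]
ft_force: [0.6, 0.2, -2.1]
gripper_width: 43.0
```

>>> step_arm(
  targets=[
    [[0.7, 0, 0], [0, 0, 0]],
    [[0, 3, 0], [0, 0, 0]],
    [[0, 2, 0], [0, 0, 0]],
    [[0, 0, 0], [0, 0, 0]],
  ],
)

```text
time: 18.25
eef_pos: [584.2, -137.4, 30.9]
eef_rot: [-0.706, 0.031, -0.03, 0.707]
ft_force: [0.4, 0.4, -1.9]
gripper_width: 43.2
```

Between the guides, no contact. Down to the floor.

>>> step_arm(
  targets=[
    [[0, 2, 0], [0, 0, 0]],
    [[0, 2, 0], [0, 0, 0]],
    [[0, 0, 0], [0, 0, 0]],
    [[0, 0, 0], [0, 0, 0]],
  ],
)

```text
time: 18.75
eef_pos: [584.4, -137.5, 27.2]
eef_rot: [-0.706, 0.03, -0.03, 0.706]
ft_force: [0.1, 0.4, -2.6]
gripper_width: 43.2
```

>>> step_arm(
  targets=[
    [[0, 1.2, 0], [0, 0, 0]],
    [[0, 0, 0], [0, 0, 0]],
  ],
)

```text
time: 19.0
eef_pos: [584.6, -137.5, 26.7]
eef_rot: [-0.706, 0.03, -0.031, 0.707]
ft_force: [-1.6, 0.6, 4.0]
gripper_width: 43.2
```

>>> step_arm(
  targets=[
    [[0, 0, 0], [0, 0, 0]],
    [[0, 0, 0], [0, 0, 0]],
    [[0, 0, 0], [0, 0, 0]],
    [[0, -30, 0], [0, 0, 0]],
    [[0, -50, 0], [0, 0, 0]],
    [[0, -50, 0], [0, 0, 0]],
    [[0, 0, -40], [0, 0, 0]],
    [[0, 0, -40], [0, 0, 0]],
    [[0, 0, 0], [0, 0, 0]],
    [[0, 0, 0], [0, 0, 0]],
  ],
  hand=1,
)

```text
time: 20.25
eef_pos: [577.5, -216.4, 155.6]
eef_rot: [-0.706, 0.03, -0.03, 0.707]
ft_force: [0.4, -0.3, 0.7]
gripper_width: 85.1
```

```bash
python3 - <<'E'
from h import *
d=r.snapshot("wrist"); cv2.imwrite("pics/w12.png",cv2.resize(d["img"][:,:,::-1],None,fx=1.42,fy=1.42))
crop("scene","pics/s12.png",215,165,160,120,5)
p,q=pose();print(p,q.as_matrix()[:,0].round(3))
E
```

```text
[ 577.84494129 -215.50216129  155.59539361] [ 0.996 -0.084 -0.001]
```

View pics/w12.png

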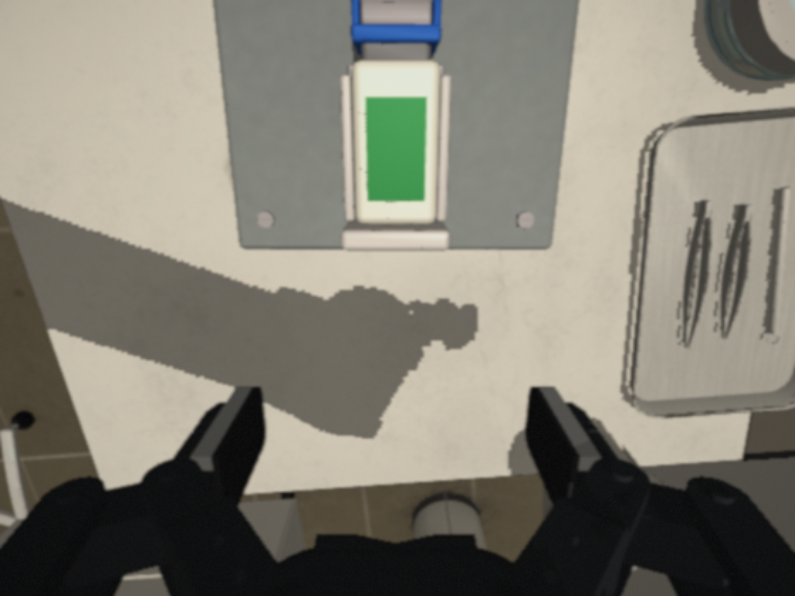

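View pics/s12.png

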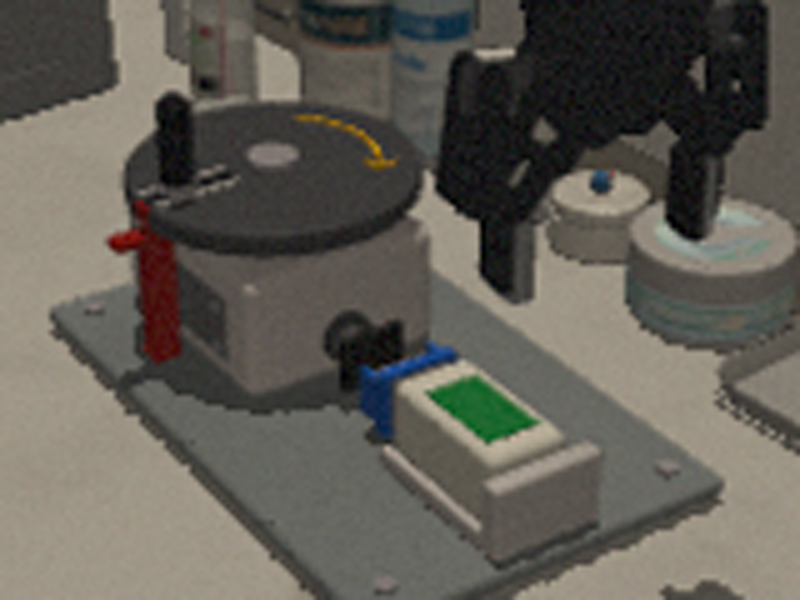

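>>> step_arm(
  targets=[
    [[-4, -25, 30], [0, 0, 0]],
    [[-10, -30, 50], [0, 0, 0]],
    [[-10, -25, 50], [0, 0, 0]],
    [[-10, 0, 40], [0, 0, 0]],
    [[0, 0, 0], [0, 0, 0]],
    [[0, 0, 0], [0, 0, 0]],
  ],
)

```text
time: 21.1
eef_pos: [558.1, -44.6, 235.9]
eef_rot: [0.707, -0.03, 0.03, -0.706]
ft_force: [-0.5, -0.2, -0.2]
gripper_width: 85.0
```

```bash
python3 - <<'E'
from h import *
d=r.snapshot("wrist"); cv2.imwrite("pics/w13.png",cv2.resize(d["img"][:,:,::-1],None,fx=1.42,fy=1.42))
p,q=pose();print(p,q.as_matrix()[:,0].round(3))
T=d["camera_from_world"]; print("cam",-T[:3,:3].T@T[:3,3])
E
```

```text
[558.13930496 -45.53570973 235.87856429] [ 0.996 -0.087 -0.   ]
cam [564.93680662  35.54191014 378.09807769]
```

View pics/w13.png

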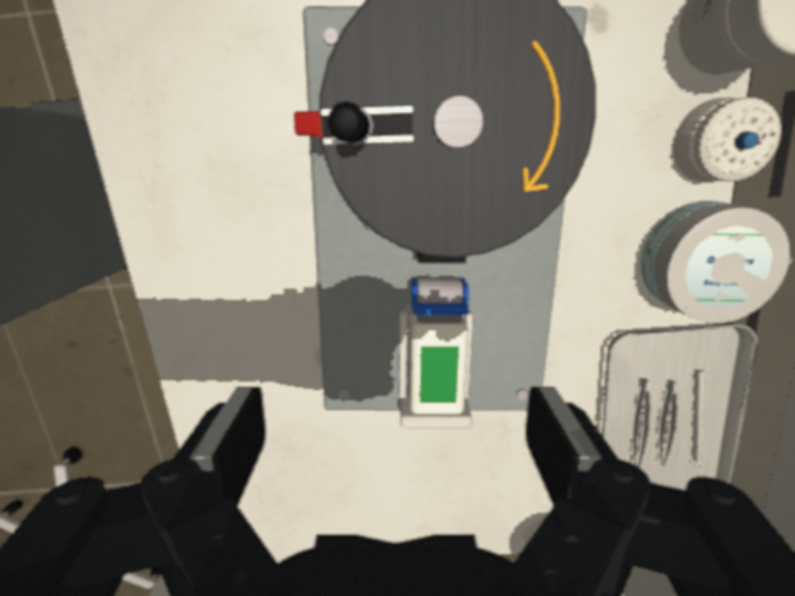

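```bash
python3 - <<'E'
from h import *
d=crop("wrist","pics/w13c.png",195,55,160,70,5)
g=lambda u,v,z:ray(d,u/1.42,v/1.42,z).round(1)
print("axle",g(458.5,121,107),"rim L",g(320,123,106),"rim R",g(597,100,106),"rim bottom",g(458,257,106))
print("ptr",g(296,124,86))
print("grip top",g(348,121,160),g(350,121,113))
E
```

```text
axle [600.9  43.3 107. ] rim L [524.2  48.9 106. ] rim R [677.   47.5 106. ] rim bottom [597.4 -34.  106. ]
ptr [506.9  50.7  86. ]
grip top [544.9  45.9 160. ] [541.6  48.2 113. ]
```

View pics/w13c.png

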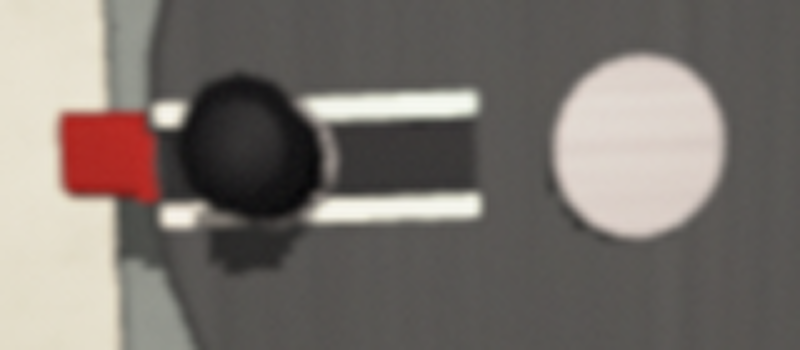

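```bash
python3 - <<'E'
from h import *
d=r.snapshot("wrist")
A=np.array([600.6,42.8])
for u,v,z in((249,140,160),(270,163,113)):
    P=ray(d,195+u/5,55+v/5,z); print(P.round(1),np.hypot(*(P[:2]-A)),np.degrees(np.arctan2(P[1]-A[1],A[0]-P[0])))
for u,v in ((478,103),(155,115),(478,207),(160,217)): print(ray(d,195+u/5,55+v/5,106).round(1))
E
```

```text
[545.   46.7 160. ] 55.773659511429805 3.998039564513841
[543.4  45.8 113. ] 57.253844257387684 3.034305071602491
[576.3  52.  106. ]
[525.7  54.7 106. ]
[575.1  36.7 106. ]
[524.4  39.7 106. ]
```

```bash
python3 - <<'E'
from h import *
planR([([544.3,47,215],Rt(-5))],3)
E
```

```text
to [544.3  47.  215. ] n 3
[[-7.3, 6.9, 30.5], [0.0, -0.0, -0.0]],[[-7.3, 6.9, 30.5], [0.0, -0.0, -0.0]],[[-7.3, 6.9, 30.5], [0.0, -0.0, -0.0]],
```

>>> step_arm(
  targets=[
    [[-7, 7, 30], [0, 0, 0]],
    [[-7.5, 7, 31], [0, 0, 0]],
    [[-7.5, 7, 30.5], [0, 0, 0]],
    [[0, 0, 0], [0, 0, 0]],
    [[0, 0, 0], [0, 0, 0]],
    [[0, 0, 0], [0, 0, 0]],
  ],
  hand=0,
)

```text
time: 22.0
eef_pos: [544.6, 46.3, 215.3]
eef_rot: [0.707, -0.031, 0.032, -0.706]
ft_force: [0.6, -0.7, -0.3]
gripper_width: 42.6
```

```bash
python3 - <<'E'
from h import *
planR([([544.3,46.8,127],Rt(-5))],3);print(pose()[0],r.read_state()["ft_force"],r.read_state()["gripper_width"])
E
```

```text
to [544.3  46.8 127. ] n 3
[[-0.1, 29.4, 0.2], [0.0, -0.001, 0.0]],[[-0.1, 29.4, 0.2], [0.0, -0.001, 0.0]],[[-0.1, 29.4, 0.2], [0.0, -0.001, 0.0]],
[544.57685333  46.3166546  215.30321164] [ 0.59971591 -0.66140297 -0.33097493] 42.615373686911916
```

>>> step_arm(
  targets=[
    [[0, 29, 0.2], [0, 0, 0]],
    [[0, 29, 0.2], [0, 0, 0]],
    [[0, 28, 0.2], [0, 0, 0]],
    [[0, 0, 0], [0, 0, 0]],
    [[0, 0, 0], [0, 0, 0]],
    [[0, 0, 0], [0, 0, 0]],
  ],
)

```text
time: 22.75
eef_pos: [545.3, 48.6, 130.4]
eef_rot: [-0.706, 0.03, -0.031, 0.707]
ft_force: [-0.0, -0.4, 0.8]
gripper_width: 42.8
```

```bash
python3 - <<'E'
from h import *
print(pose()[0],r.read_state()["ft_force"])
crop("scene","pics/s14.png",215,145,130,100,6)
crop("side","pics/d14.png",235,160,100,80,7)
E
```

```text
[545.25663702  48.58909718 130.37333494] [-0.0387535  -0.36965278  0.79757158]
```

View pics/s14.png

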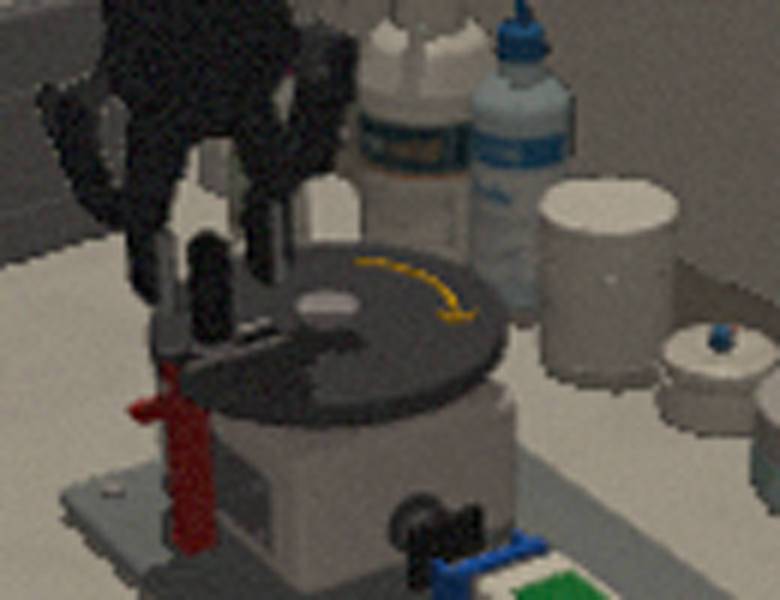

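View pics/d14.png

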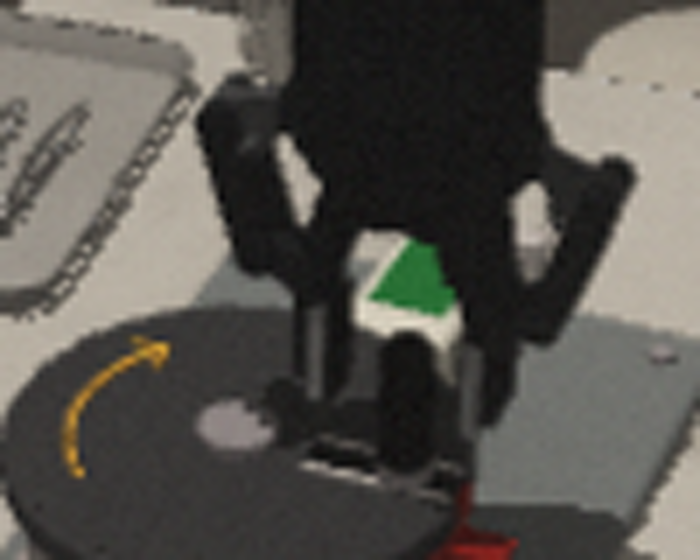

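>>> step_arm(
  targets=[
    [[-0.6, 4, -1.2], [0, 0, 0]],
    [[0, 0, 0], [0, 0, 0]],
    [[0, 0, 0], [0, 0, 0]],
  ],
)

```text
time: 23.22
eef_pos: [543.5, 47.6, 124.9]
eef_rot: [-0.706, 0.03, -0.03, 0.706]
ft_force: [-0.3, -0.4, 1.2]
gripper_width: 42.8
```

>>> step_arm(
  targets=[
    [[0, 0, 0], [0, 0, 0]],
    [[0, 0, 0], [0, 0, 0]],
    [[0, 0, 0], [0, 0, 0]],
    [[0, 0, 0], [0, 0, 0]],
  ],
  hand=-1,
  grip_force=40,
)

```text
time: 23.72
eef_pos: [543.6, 47.7, 125.1]
eef_rot: [-0.706, 0.03, -0.03, 0.707]
ft_force: [0.1, 0.5, 2.0]
gripper_width: 16.9
```

```bash
cat > crank.py <<'E'
import sys
from h import *
A=np.array([600.6,42.8]); 
def main(t0,t1,n,R=57.2,dr=0.,dt=0.):
    s=r.read_state(); f=s["ft_force"][:2]; p=s["eef_pos"]
    ex=np.array([.9962,-.0872]); ey=np.array([.0872,.9962])
    l=np.array([(p[:2]-A)@ex,(p[:2]-A)@ey]); th=np.degrees(np.arctan2(l[1],-l[0]))%360
    t=np.radians(th); er=np.array([-np.cos(t),np.sin(t)]); et=np.array([np.sin(t),np.cos(t)]); F=np.array([f@ex,f@ey])
    print("meas th",th.round(2),"R",np.hypot(*l).round(2),"z",p[2].round(1),"Frad(out+)",(F@er).round(1),"Ftan",(F@et).round(1),"Fz",s["ft_force"][2].round(1),"t",s["time"])
    a=np.radians(np.linspace(t0,t1,n+1)); RR=R+np.linspace(0,dr,n+1)
    X=-RR*np.cos(a);Z=RR*np.sin(a)
    print([[[round(float(x),1),0,round(float(z),1)],[0,0,0]] for x,z in zip(np.diff(np.round(X,1)),np.diff(np.round(Z,1)))])
if __name__=="__main__": main(*[float(v) if i!=2 else int(v) for i,v in enumerate(sys.argv[1:])])
E
python3 crank.py 0 24 8
```

```text
meas th 359.9 R 57.22 z 125.1 Frad(out+) -0.0 Ftan 0.5 Fz 2.0 t 23.725
[[[0.1, 0, 3.0], [0, 0, 0]], [[0.2, 0, 3.0], [0, 0, 0]], [[0.4, 0, 2.9], [0, 0, 0]], [[0.5, 0, 3.0], [0, 0, 0]], [[0.7, 0, 2.9], [0, 0, 0]], [[0.9, 0, 2.9], [0, 0, 0]], [[1.0, 0, 2.8], [0, 0, 0]], [[1.1, 0, 2.8], [0, 0, 0]]]
```

>>> step_arm(
  targets=[
    [[0.1, 0, 3.0], [0, 0, 0]],
    [[0.2, 0, 3.0], [0, 0, 0]],
    [[0.4, 0, 2.9], [0, 0, 0]],
    [[0.5, 0, 3.0], [0, 0, 0]],
    [[0.7, 0, 2.9], [0, 0, 0]],
    [[0.9, 0, 2.9], [0, 0, 0]],
    [[1.0, 0, 2.8], [0, 0, 0]],
    [[1.1, 0, 2.8], [0, 0, 0]],
  ],
)

```text
time: 24.72
eef_pos: [550.0, 71.1, 125.0]
eef_rot: [-0.706, 0.031, -0.03, 0.707]
ft_force: [-3.2, -1.9, 4.6]
gripper_width: 16.4
```

```bash
python3 crank.py 24 54 10
```

```text
meas th 24.21 R 57.94 z 125.0 Frad(out+) 1.9 Ftan -3.2 Fz 4.6 t 24.725
[[[1.3, 0, 2.7], [0, 0, 0]], [[1.5, 0, 2.6], [0, 0, 0]], [[1.5, 0, 2.6], [0, 0, 0]], [[1.7, 0, 2.4], [0, 0, 0]], [[1.8, 0, 2.4], [0, 0, 0]], [[2.0, 0, 2.3], [0, 0, 0]], [[2.1, 0, 2.1], [0, 0, 0]], [[2.1, 0, 2.1], [0, 0, 0]], [[2.3, 0, 2.0], [0, 0, 0]], [[2.4, 0, 1.8], [0, 0, 0]]]
```

>>> step_arm(
  targets=[
    [[1.3, 0, 2.7], [0, 0, 0]],
    [[1.5, 0, 2.6], [0, 0, 0]],
    [[1.5, 0, 2.6], [0, 0, 0]],
    [[1.7, 0, 2.4], [0, 0, 0]],
    [[1.8, 0, 2.4], [0, 0, 0]],
    [[2.0, 0, 2.3], [0, 0, 0]],
    [[2.1, 0, 2.1], [0, 0, 0]],
    [[2.1, 0, 2.1], [0, 0, 0]],
    [[2.3, 0, 2.0], [0, 0, 0]],
    [[2.4, 0, 1.8], [0, 0, 0]],
  ],
)

```text
time: 25.98
eef_pos: [570.6, 93.1, 125.1]
eef_rot: [-0.706, 0.031, -0.03, 0.707]
ft_force: [-3.6, -0.3, 5.6]
gripper_width: 16.4
```

```bash
python3 crank.py 54 78 8
```

```text
meas th 54.15 R 58.6 z 125.1 Frad(out+) 1.6 Ftan -3.2 Fz 5.6 t 25.975
[[[2.4, 0, 1.7], [0, 0, 0]], [[2.6, 0, 1.5], [0, 0, 0]], [[2.6, 0, 1.5], [0, 0, 0]], [[2.7, 0, 1.3], [0, 0, 0]], [[2.8, 0, 1.1], [0, 0, 0]], [[2.8, 0, 1.0], [0, 0, 0]], [[2.9, 0, 0.9], [0, 0, 0]], [[2.9, 0, 0.7], [0, 0, 0]]]
```

>>> step_arm(
  targets=[
    [[2.4, 0, 1.8], [0, 0, 0]],
    [[2.6, 0, 1.6], [0, 0, 0]],
    [[2.6, 0, 1.6], [0, 0, 0]],
    [[2.7, 0, 1.4], [0, 0, 0]],
    [[2.8, 0, 1.2], [0, 0, 0]],
    [[2.8, 0, 1.1], [0, 0, 0]],
    [[2.9, 0, 0.9], [0, 0, 0]],
    [[2.9, 0, 0.7], [0, 0, 0]],
  ],
)

```text
time: 26.98
eef_pos: [593.1, 101.1, 125.1]
eef_rot: [-0.706, 0.031, -0.03, 0.707]
ft_force: [-3.5, -1.8, 5.8]
gripper_width: 16.6
```

```bash
python3 crank.py 78 102 8
```

```text
meas th 77.68 R 58.82 z 125.1 Frad(out+) -1.3 Ftan -3.7 Fz 5.8 t 26.975
[[[3.0, 0, 0.5], [0, 0, 0]], [[2.9, 0, 0.4], [0, 0, 0]], [[3.0, 0, 0.2], [0, 0, 0]], [[3.0, 0, 0.1], [0, 0, 0]], [[3.0, 0, -0.1], [0, 0, 0]], [[3.0, 0, -0.2], [0, 0, 0]], [[2.9, 0, -0.4], [0, 0, 0]], [[3.0, 0, -0.5], [0, 0, 0]]]
```

>>> step_arm(
  targets=[
    [[3.0, 0, 0.5], [0, 0, 0]],
    [[2.9, 0, 0.4], [0, 0, 0]],
    [[3.0, 0, 0.2], [0, 0, 0]],
    [[3.0, 0, 0.1], [0, 0, 0]],
    [[3.0, 0, -0.1], [0, 0, 0]],
    [[3.0, 0, -0.2], [0, 0, 0]],
    [[2.9, 0, -0.4], [0, 0, 0]],
    [[3.0, 0, -0.5], [0, 0, 0]],
  ],
)

```text
time: 27.98
eef_pos: [616.5, 99.3, 125.1]
eef_rot: [-0.706, 0.031, -0.029, 0.707]
ft_force: [-4.6, -1.0, 6.1]
gripper_width: 16.5
```

```bash
python3 crank.py 102 120 8
```

```text
meas th 100.73 R 58.7 z 125.1 Frad(out+) -2.3 Ftan -4.2 Fz 6.1 t 27.975
[[[2.2, 0, -0.6], [0, 0, 0]], [[2.1, 0, -0.6], [0, 0, 0]], [[2.2, 0, -0.6], [0, 0, 0]], [[2.1, 0, -0.8], [0, 0, 0]], [[2.1, 0, -0.8], [0, 0, 0]], [[2.0, 0, -1.0], [0, 0, 0]], [[2.0, 0, -1.0], [0, 0, 0]], [[2.0, 0, -1.1], [0, 0, 0]]]
```

>>> step_arm(
  targets=[
    [[2.2, 0, -0.7], [0, 0, 0]],
    [[2.1, 0, -0.7], [0, 0, 0]],
    [[2.2, 0, -0.7], [0, 0, 0]],
    [[2.1, 0, -0.9], [0, 0, 0]],
    [[2.1, 0, -0.8], [0, 0, 0]],
    [[2.0, 0, -1.0], [0, 0, 0]],
    [[2.0, 0, -1.0], [0, 0, 0]],
    [[2.0, 0, -1.1], [0, 0, 0]],
  ],
)

```text
time: 28.98
eef_pos: [632.3, 91.8, 125.1]
eef_rot: [-0.706, 0.031, -0.029, 0.707]
ft_force: [-5.7, 0.7, 6.8]
gripper_width: 16.5
```

```bash
python3 crank.py 120 138 8
```

```text
meas th 117.86 R 58.38 z 125.1 Frad(out+) -2.5 Ftan -5.2 Fz 6.8 t 28.975
[[[1.9, 0, -1.1], [0, 0, 0]], [[1.9, 0, -1.3], [0, 0, 0]], [[1.8, 0, -1.3], [0, 0, 0]], [[1.8, 0, -1.3], [0, 0, 0]], [[1.7, 0, -1.5], [0, 0, 0]], [[1.7, 0, -1.5], [0, 0, 0]], [[1.6, 0, -1.6], [0, 0, 0]], [[1.5, 0, -1.6], [0, 0, 0]]]
```

>>> step_arm(
  targets=[
    [[1.8, 0, -1.2], [0, 0, 0]],
    [[1.8, 0, -1.4], [0, 0, 0]],
    [[1.8, 0, -1.3], [0, 0, 0]],
    [[1.8, 0, -1.4], [0, 0, 0]],
    [[1.7, 0, -1.5], [0, 0, 0]],
    [[1.7, 0, -1.5], [0, 0, 0]],
    [[1.6, 0, -1.6], [0, 0, 0]],
    [[1.5, 0, -1.6], [0, 0, 0]],
  ],
)

```text
time: 29.98
eef_pos: [644.0, 81.2, 125.0]
eef_rot: [-0.705, 0.031, -0.028, 0.708]
ft_force: [-7.2, 3.4, 8.3]
gripper_width: 16.4
```

```bash
python3 crank.py 138 156 8; python3 - <<'E'
from h import *
crop("scene","pics/s15.png",215,165,160,120,5)
E
```

```text
meas th 133.5 R 57.99 z 125.0 Frad(out+) -3.1 Ftan -7.3 Fz 8.3 t 29.975
[[[1.5, 0, -1.7], [0, 0, 0]], [[1.4, 0, -1.8], [0, 0, 0]], [[1.3, 0, -1.8], [0, 0, 0]], [[1.3, 0, -1.8], [0, 0, 0]], [[1.2, 0, -2.0], [0, 0, 0]], [[1.1, 0, -1.9], [0, 0, 0]], [[1.0, 0, -2.0], [0, 0, 0]], [[1.0, 0, -2.0], [0, 0, 0]]]
```

View pics/s15.png

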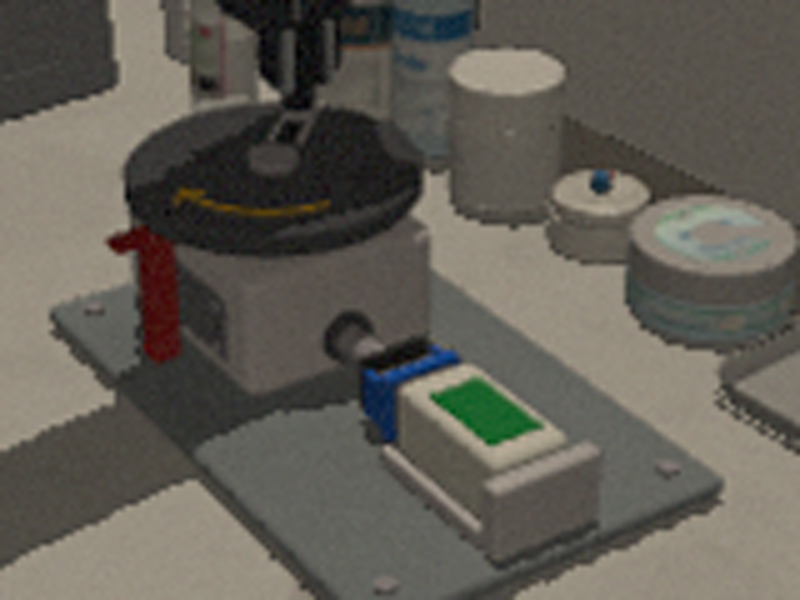

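>>> step_arm(
  targets=[
    [[1.3, 0, -1.8], [0, 0, 0]],
    [[1.3, 0, -1.9], [0, 0, 0]],
    [[1.2, 0, -1.9], [0, 0, 0]],
    [[1.2, 0, -1.9], [0, 0, 0]],
    [[1.2, 0, -2.0], [0, 0, 0]],
    [[1.1, 0, -1.9], [0, 0, 0]],
    [[1.0, 0, -2.0], [0, 0, 0]],
    [[1.0, 0, -2.0], [0, 0, 0]],
  ],
)

```text
time: 31.02
eef_pos: [653.1, 66.1, 125.1]
eef_rot: [-0.704, 0.03, -0.028, 0.709]
ft_force: [-4.3, 4.8, 5.7]
gripper_width: 16.5
```

```bash
python3 crank.py 156 174 8
```

```text
meas th 151.1 R 57.43 z 125.1 Frad(out+) -1.9 Ftan -6.1 Fz 5.7 t 31.025
[[[0.8, 0, -2.1], [0, 0, 0]], [[0.8, 0, -2.1], [0, 0, 0]], [[0.7, 0, -2.1], [0, 0, 0]], [[0.7, 0, -2.2], [0, 0, 0]], [[0.5, 0, -2.2], [0, 0, 0]], [[0.4, 0, -2.2], [0, 0, 0]], [[0.4, 0, -2.2], [0, 0, 0]], [[0.3, 0, -2.2], [0, 0, 0]]]
```

>>> step_arm(
  targets=[
    [[0.7, 0, -2.2], [0, 0, 0]],
    [[0.7, 0, -2.1], [0, 0, 0]],
    [[0.7, 0, -2.1], [0, 0, 0]],
    [[0.6, 0, -2.2], [0, 0, 0]],
    [[0.5, 0, -2.2], [0, 0, 0]],
    [[0.4, 0, -2.2], [0, 0, 0]],
    [[0.3, 0, -2.2], [0, 0, 0]],
    [[0.2, 0, -2.2], [0, 0, 0]],
  ],
)

```text
time: 32.02
eef_pos: [657.2, 45.4, 125.1]
eef_rot: [-0.706, 0.029, -0.03, 0.707]
ft_force: [-0.5, 3.8, 3.2]
gripper_width: 16.1
```

```bash
python3 crank.py 174 194 8;python3 - <<'E'
from h import *
crop("scene","pics/s16.png",215,165,160,120,5)
E
```

```text
meas th 172.39 R 56.62 z 125.1 Frad(out+) -0.3 Ftan -3.8 Fz 3.2 t 32.025
[[[0.2, 0, -2.5], [0, 0, 0]], [[0.1, 0, -2.5], [0, 0, 0]], [[0.0, 0, -2.5], [0, 0, 0]], [[-0.1, 0, -2.5], [0, 0, 0]], [[-0.3, 0, -2.5], [0, 0, 0]], [[-0.3, 0, -2.4], [0, 0, 0]], [[-0.4, 0, -2.5], [0, 0, 0]], [[-0.6, 0, -2.4], [0, 0, 0]]]
```

View pics/s16.png

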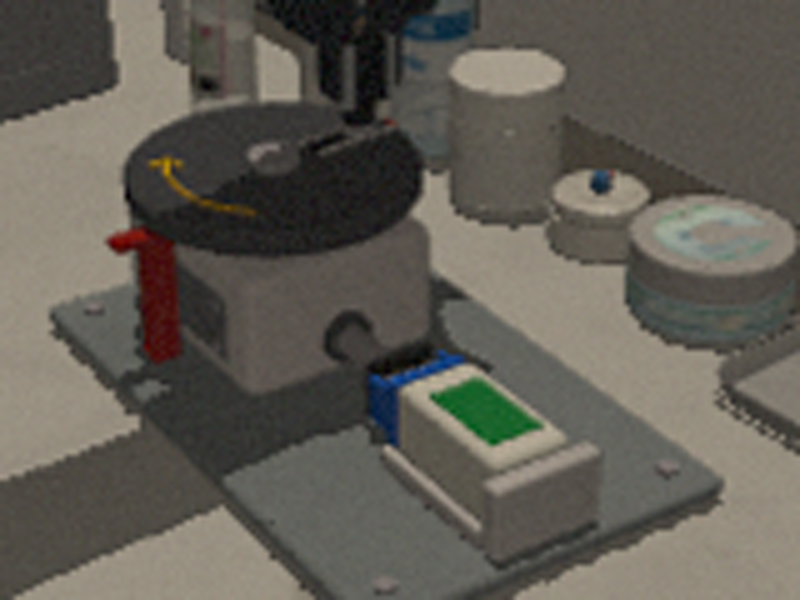

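>>> step_arm(
  targets=[
    [[0.2, 0, -2.5], [0, 0, 0]],
    [[0.1, 0, -2.5], [0, 0, 0]],
    [[0.0, 0, -2.5], [0, 0, 0]],
    [[-0.1, 0, -2.5], [0, 0, 0]],
    [[-0.3, 0, -2.5], [0, 0, 0]],
    [[-0.3, 0, -2.4], [0, 0, 0]],
    [[-0.4, 0, -2.5], [0, 0, 0]],
    [[-0.6, 0, -2.4], [0, 0, 0]],
  ],
)

```text
time: 33.08
eef_pos: [653.2, 23.6, 125.1]
eef_rot: [-0.706, 0.031, -0.03, 0.707]
ft_force: [0.3, 2.6, 6.1]
gripper_width: 16.2
```

```bash
python3 crank.py 194 224 10;python3 - <<'E'
from h import *
from scipy.optimize import least_squares
P=np.array([(543.6,47.7),(550,71.1),(570.6,93.1),(593.1,101.1),(616.5,99.3),(632.3,91.8),(644,81.2),(653.1,66.1),(657.2,45.4),tuple(pose()[0][:2])])
s=least_squares(lambda v:np.hypot(*(P-v[:2]).T)-v[2],[600,43,57]);print(s.x,s.fun.round(2))
E
```

```text
meas th 195.05 R 55.99 z 125.1 Frad(out+) -0.6 Ftan -2.5 Fz 6.1 t 33.075
[[[-0.8, 0, -2.9], [0, 0, 0]], [[-0.9, 0, -2.9], [0, 0, 0]], [[-1.1, 0, -2.7], [0, 0, 0]], [[-1.3, 0, -2.8], [0, 0, 0]], [[-1.4, 0, -2.6], [0, 0, 0]], [[-1.5, 0, -2.6], [0, 0, 0]], [[-1.6, 0, -2.5], [0, 0, 0]], [[-1.8, 0, -2.4], [0, 0, 0]], [[-1.9, 0, -2.3], [0, 0, 0]], [[-2.1, 0, -2.2], [0, 0, 0]]]
[600.39122907  44.72520037  56.85924006] [ 0.01  0.02 -0.05 -0.01  0.04  0.01 -0.01  0.02 -0.05  0.02]
```

```bash
sed -i 's/^A=.*/A=np.array([600.39,44.73])/; s/R=57.2/R=56.86/' crank.py; python3 crank.py 197 227 10
```

```text
meas th 196.8 R 56.88 z 125.1 Frad(out+) -0.7 Ftan -2.5 Fz 6.1 t 33.075
[[[-1.0, 0, -2.8], [0, 0, 0]], [[-1.1, 0, -2.8], [0, 0, 0]], [[-1.2, 0, -2.7], [0, 0, 0]], [[-1.4, 0, -2.7], [0, 0, 0]], [[-1.5, 0, -2.5], [0, 0, 0]], [[-1.6, 0, -2.5], [0, 0, 0]], [[-1.8, 0, -2.4], [0, 0, 0]], [[-1.9, 0, -2.3], [0, 0, 0]], [[-2.0, 0, -2.2], [0, 0, 0]], [[-2.1, 0, -2.1], [0, 0, 0]]]
```

>>> step_arm(
  targets=[
    [[-1.0, 0, -2.8], [0, 0, 0]],
    [[-1.1, 0, -2.8], [0, 0, 0]],
    [[-1.2, 0, -2.7], [0, 0, 0]],
    [[-1.4, 0, -2.7], [0, 0, 0]],
    [[-1.5, 0, -2.5], [0, 0, 0]],
    [[-1.6, 0, -2.5], [0, 0, 0]],
    [[-1.8, 0, -2.4], [0, 0, 0]],
    [[-1.9, 0, -2.3], [0, 0, 0]],
    [[-2.0, 0, -2.2], [0, 0, 0]],
    [[-2.1, 0, -2.1], [0, 0, 0]],
  ],
)

```text
time: 34.33
eef_pos: [635.6, 0.0, 125.1]
eef_rot: [-0.706, 0.03, -0.03, 0.706]
ft_force: [0.5, 2.0, 4.4]
gripper_width: 16.4
```

```bash
python3 crank.py 227 257 10
```

```text
meas th 226.78 R 56.92 z 125.1 Frad(out+) -1.2 Ftan -1.6 Fz 4.4 t 34.325
[[[-2.3, 0, -2.0], [0, 0, 0]], [[-2.3, 0, -1.8], [0, 0, 0]], [[-2.4, 0, -1.7], [0, 0, 0]], [[-2.5, 0, -1.6], [0, 0, 0]], [[-2.6, 0, -1.5], [0, 0, 0]], [[-2.7, 0, -1.3], [0, 0, 0]], [[-2.7, 0, -1.2], [0, 0, 0]], [[-2.8, 0, -1.1], [0, 0, 0]], [[-2.8, 0, -0.9], [0, 0, 0]], [[-2.9, 0, -0.7], [0, 0, 0]]]
```

>>> step_arm(
  targets=[
    [[-2.3, 0, -2.0], [0, 0, 0]],
    [[-2.3, 0, -1.8], [0, 0, 0]],
    [[-2.4, 0, -1.7], [0, 0, 0]],
    [[-2.5, 0, -1.6], [0, 0, 0]],
    [[-2.6, 0, -1.5], [0, 0, 0]],
    [[-2.7, 0, -1.3], [0, 0, 0]],
    [[-2.7, 0, -1.2], [0, 0, 0]],
    [[-2.8, 0, -1.1], [0, 0, 0]],
    [[-2.8, 0, -0.9], [0, 0, 0]],
    [[-2.9, 0, -0.7], [0, 0, 0]],
  ],
)

```text
time: 35.58
eef_pos: [608.6, -11.6, 125.1]
eef_rot: [0.707, -0.03, 0.031, -0.706]
ft_force: [2.2, 2.2, 5.2]
gripper_width: 16.5
```

```bash
python3 crank.py 257 287 10
```

```text
meas th 256.7 R 56.95 z 125.1 Frad(out+) -1.9 Ftan -2.5 Fz 5.2 t 35.575
[[[-2.9, 0, -0.6], [0, 0, 0]], [[-3.0, 0, -0.4], [0, 0, 0]], [[-2.9, 0, -0.3], [0, 0, 0]], [[-3.0, 0, -0.2], [0, 0, 0]], [[-3.0, 0, 0.1], [0, 0, 0]], [[-3.0, 0, 0.2], [0, 0, 0]], [[-2.9, 0, 0.3], [0, 0, 0]], [[-2.9, 0, 0.5], [0, 0, 0]], [[-3.0, 0, 0.6], [0, 0, 0]], [[-2.8, 0, 0.8], [0, 0, 0]]]
```

>>> step_arm(
  targets=[
    [[-2.9, 0, -0.5], [0, 0, 0]],
    [[-3.0, 0, -0.4], [0, 0, 0]],
    [[-2.9, 0, -0.2], [0, 0, 0]],
    [[-3.0, 0, -0.1], [0, 0, 0]],
    [[-3.0, 0, 0.1], [0, 0, 0]],
    [[-3.0, 0, 0.2], [0, 0, 0]],
    [[-2.9, 0, 0.3], [0, 0, 0]],
    [[-2.9, 0, 0.5], [0, 0, 0]],
    [[-3.0, 0, 0.6], [0, 0, 0]],
    [[-2.8, 0, 0.8], [0, 0, 0]],
  ],
)

```text
time: 36.83
eef_pos: [579.3, -8.2, 125.1]
eef_rot: [0.707, -0.03, 0.031, -0.706]
ft_force: [2.8, 0.1, 5.2]
gripper_width: 16.7
```

```bash
python3 crank.py 287 317 10
```

```text
meas th 286.7 R 56.94 z 125.1 Frad(out+) -1.2 Ftan -2.6 Fz 5.2 t 36.825
[[[-2.8, 0, 1.0], [0, 0, 0]], [[-2.8, 0, 1.1], [0, 0, 0]], [[-2.7, 0, 1.2], [0, 0, 0]], [[-2.7, 0, 1.4], [0, 0, 0]], [[-2.5, 0, 1.5], [0, 0, 0]], [[-2.5, 0, 1.6], [0, 0, 0]], [[-2.4, 0, 1.8], [0, 0, 0]], [[-2.3, 0, 1.9], [0, 0, 0]], [[-2.2, 0, 2.0], [0, 0, 0]], [[-2.1, 0, 2.1], [0, 0, 0]]]
```

>>> step_arm(
  targets=[
    [[-2.8, 0, 1.0], [0, 0, 0]],
    [[-2.8, 0, 1.1], [0, 0, 0]],
    [[-2.7, 0, 1.2], [0, 0, 0]],
    [[-2.7, 0, 1.4], [0, 0, 0]],
    [[-2.5, 0, 1.5], [0, 0, 0]],
    [[-2.5, 0, 1.6], [0, 0, 0]],
    [[-2.4, 0, 1.8], [0, 0, 0]],
    [[-2.3, 0, 1.9], [0, 0, 0]],
    [[-2.2, 0, 2.0], [0, 0, 0]],
    [[-2.1, 0, 2.1], [0, 0, 0]],
  ],
)

```text
time: 38.08
eef_pos: [555.7, 9.3, 125.0]
eef_rot: [0.707, -0.03, 0.031, -0.706]
ft_force: [2.4, -1.0, 5.0]
gripper_width: 16.6
```

```bash
python3 crank.py 317 347 10
```

```text
meas th 316.55 R 57.0 z 125.0 Frad(out+) -1.3 Ftan -2.3 Fz 5.0 t 38.075
[[[-2.0, 0, 2.3], [0, 0, 0]], [[-1.8, 0, 2.3], [0, 0, 0]], [[-1.7, 0, 2.4], [0, 0, 0]], [[-1.6, 0, 2.5], [0, 0, 0]], [[-1.5, 0, 2.6], [0, 0, 0]], [[-1.3, 0, 2.7], [0, 0, 0]], [[-1.2, 0, 2.7], [0, 0, 0]], [[-1.1, 0, 2.8], [0, 0, 0]], [[-0.9, 0, 2.8], [0, 0, 0]], [[-0.7, 0, 2.9], [0, 0, 0]]]
```

>>> step_arm(
  targets=[
    [[-1.9, 0, 2.3], [0, 0, 0]],
    [[-1.8, 0, 2.3], [0, 0, 0]],
    [[-1.7, 0, 2.4], [0, 0, 0]],
    [[-1.6, 0, 2.5], [0, 0, 0]],
    [[-1.4, 0, 2.6], [0, 0, 0]],
    [[-1.3, 0, 2.7], [0, 0, 0]],
    [[-1.2, 0, 2.7], [0, 0, 0]],
    [[-1.1, 0, 2.8], [0, 0, 0]],
    [[-0.8, 0, 2.8], [0, 0, 0]],
    [[-0.7, 0, 2.9], [0, 0, 0]],
    [[0, 0, 0], [0, 0, 0]],
  ],
)

```text
time: 39.45
eef_pos: [544.0, 36.3, 125.0]
eef_rot: [0.707, -0.031, 0.03, -0.706]
ft_force: [0.7, -2.0, 5.9]
gripper_width: 16.5
```

```bash
python3 crank.py 347 358 6;python3 - <<'E'
from h import *
crop("scene","pics/s18.png",215,165,160,120,5)
crop("side","pics/d18.png",205,180,130,100,6)
E
```

```text
meas th 346.48 R 57.01 z 125.0 Frad(out+) -0.4 Ftan -2.0 Fz 5.9 t 39.45
[[[-0.4, 0, 1.8], [0, 0, 0]], [[-0.3, 0, 1.8], [0, 0, 0]], [[-0.3, 0, 1.8], [0, 0, 0]], [[-0.2, 0, 1.8], [0, 0, 0]], [[-0.1, 0, 1.8], [0, 0, 0]], [[-0.1, 0, 1.8], [0, 0, 0]]]
```

View pics/s18.png

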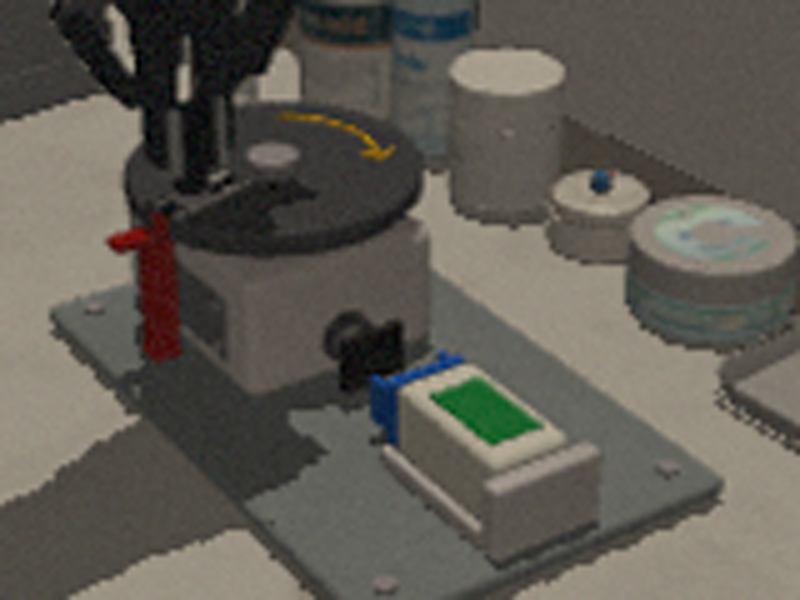

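View pics/d18.png

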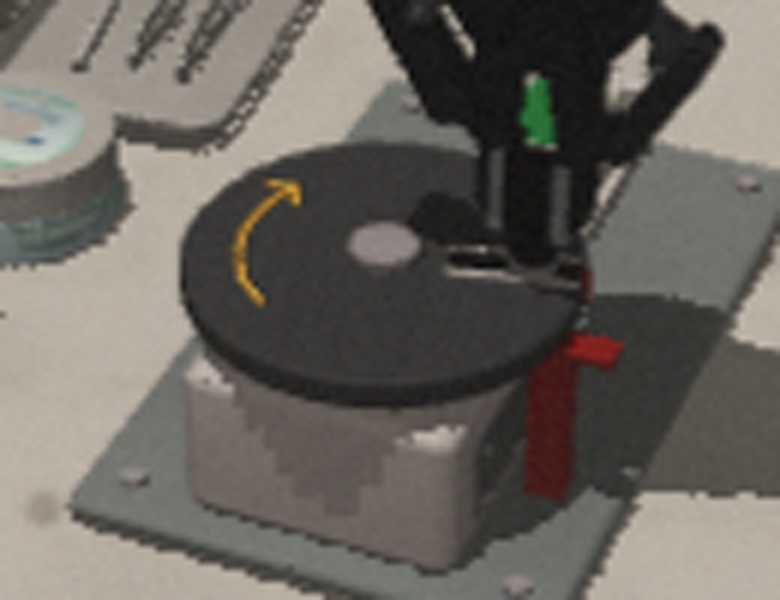

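>>> step_arm(
  targets=[
    [[-0.4, 0, 1.8], [0, 0, 0]],
    [[-0.3, 0, 1.8], [0, 0, 0]],
    [[-0.3, 0, 1.8], [0, 0, 0]],
    [[-0.2, 0, 1.8], [0, 0, 0]],
    [[-0.1, 0, 1.8], [0, 0, 0]],
    [[-0.1, 0, 1.8], [0, 0, 0]],
    [[0, 0, 1.0], [0, 0, 0]],
    [[0, 0, 0.4], [0, 0, 0]],
    [[0, 0, 0], [0, 0, 0]],
    [[0, 0, 0], [0, 0, 0]],
  ],
)

```text
time: 40.8
eef_pos: [543.5, 48.0, 125.0]
eef_rot: [0.707, -0.031, 0.03, -0.706]
ft_force: [0.1, -3.1, 8.1]
gripper_width: 16.6
```

```bash
python3 crank.py 359 360 1;python3 - <<'E'
from h import *
crop("scene","pics/s19.png",215,185,60,50,12)
crop("side","pics/d19.png",265,200,70,60,11)
E
```

```text
meas th 358.28 R 56.99 z 125.0 Frad(out+) -0.3 Ftan -3.1 Fz 8.1 t 40.8
[[[0.0, 0, 1.0], [0, 0, 0]]]
```

View pics/s19.png

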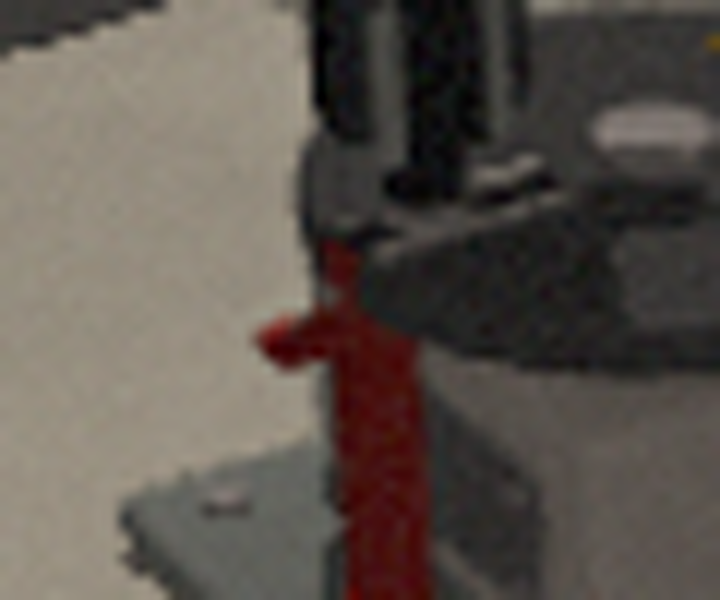

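View pics/d19.png

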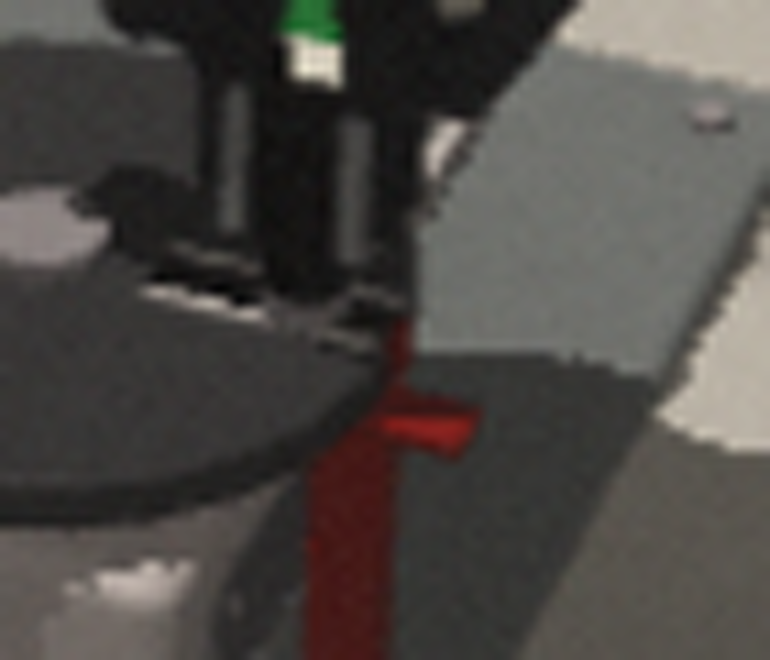

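```bash
python3 - <<'E'
from h import *
S=r.snapshot("scene");D=r.snapshot("side")
A=np.array([600.6,43.5])
for a in(1,3,5,7):
    u=np.array([-np.cos(np.radians(a)),np.sin(np.radians(a))])
    for n,d,o,k in(("scene",S,(215,185),12),("side",D,(265,200),11)):
        print(a,n,[((proj(d,[*(A+rr*u),z])-o)*k).round(0) for rr,z in((78,106),(78,92),(95,86),(80,86))],end=" ")
    print()
E
```

```text
1 scene [array([343., 252.]), array([347., 312.]), array([278., 362.]), array([340., 340.])] 1 side [array([403., 301.]), array([400., 355.]), array([479., 395.]), array([408., 380.])] 
3 scene [array([336., 248.]), array([340., 307.]), array([270., 356.]), array([333., 335.])] 3 side [array([399., 308.]), array([396., 363.]), array([474., 404.]), array([404., 388.])] 
5 scene [array([330., 243.]), array([334., 302.]), array([263., 349.]), array([327., 330.])] 5 side [array([395., 316.]), array([392., 370.]), array([469., 413.]), array([400., 396.])] 
7 scene [array([324., 237.]), array([328., 297.]), array([256., 343.]), array([321., 324.])] 7 side [array([390., 323.]), array([387., 378.]), array([463., 423.]), array([395., 403.])]
```

>>> step_arm(
  targets=[
    [[0, 0, 0], [0, 0, 0]],
    [[0, 0, 0], [0, 0, 0]],
    [[0, 0, 0], [0, 0, 0]],
    [[0, -40, 0], [0, 0, 0]],
    [[0, -40, 0], [0, 0, 0]],
    [[0, -20, -40], [0, 0, 0]],
    [[0, 0, -45], [0, 0, 0]],
    [[0, 0, 0], [0, 0, 0]],
    [[0, 0, 0], [0, 0, 0]],
  ],
  hand=0,
)

```text
time: 42.12
eef_pos: [536.7, -34.5, 224.6]
eef_rot: [-0.706, 0.031, -0.03, 0.707]
ft_force: [-0.3, 1.1, 0.1]
gripper_width: 42.6
```

```bash
python3 - <<'E'
from h import *
d=r.snapshot("wrist"); cv2.imwrite("pics/w20.png",cv2.resize(d["img"][:,:,::-1],None,fx=1.42,fy=1.42))
crop("wrist","pics/w20c.png",200,50,160,110,5); p,q=pose();print(p,q.as_matrix()[:,0].round(4))
E
```

```text
[536.92065428 -33.68899694 224.52612165] [ 0.9965 -0.0837 -0.001 ]
```

View pics/w20.png

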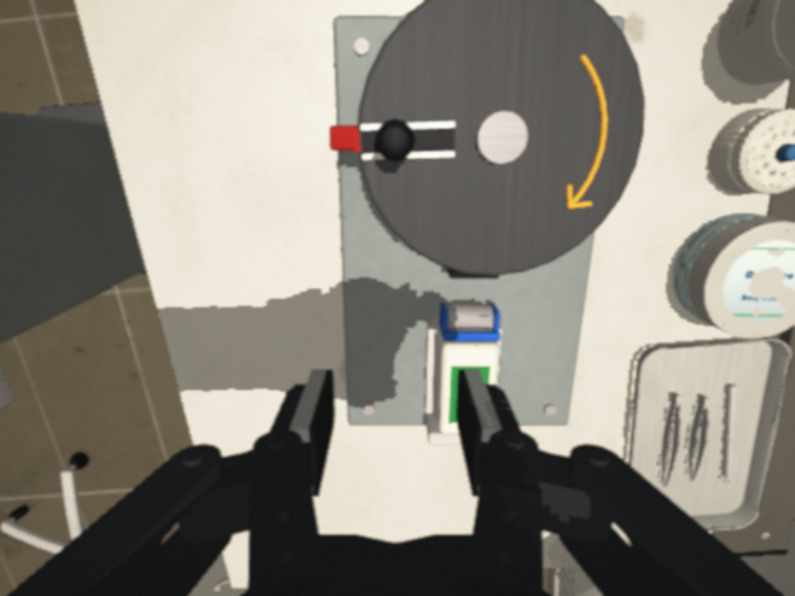

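View pics/w20c.png

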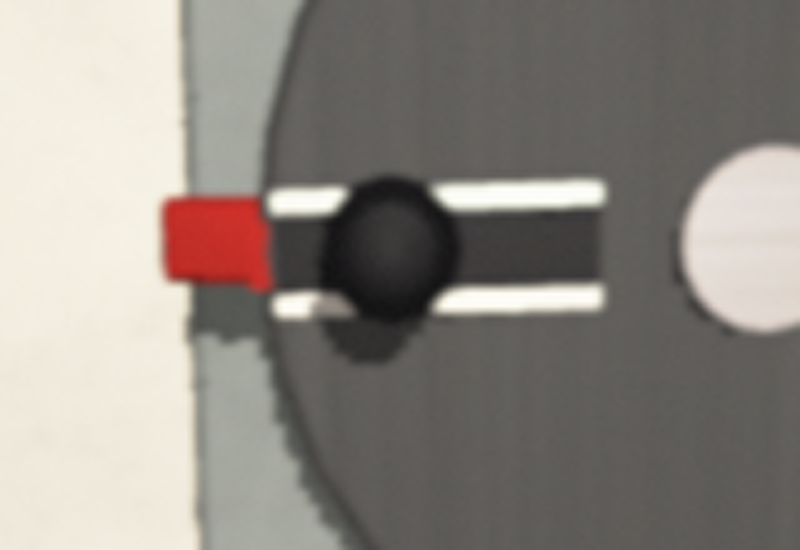

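```bash
python3 - <<'E'
from h import *
d=r.snapshot("wrist")
g=lambda u,v,z:ray(d,200+u/5,50+v/5,z)
ang=lambda a,b:np.degrees(np.arctan2(b[1]-a[1],a[0]-b[0]))
print("slot up",ang(g(605,192,106),g(270,202,106)),"low",ang(g(605,298,106),g(275,305,106)))
ax=g(771,239,107); mid=(g(270,202,106)+g(275,305,106))/2
print("axle",ax,"slotmid from axle",ang(ax,mid))
pt=g(165,240,90); print("ptr tip",pt,"dir from axle",ang(ax,pt),[ang(ax,g(165,240,z)) for z in(82,86,94)])
h=lambda u,v,z:ray(d,u/1.42,v/1.42,z)
c=[h(335,16,14),h(349,425,14),h(568,425,14),h(362,46,15),h(369,409,15),h(549,409,15)]
print("plate left edge dir",np.degrees(np.arctan2(c[0][0]-c[1][0],c[0][1]-c[1][1])),"bottom edge",ang(c[2],c[1]),"screws",np.degrees(np.arctan2(c[3][0]-c[4][0],c[3][1]-c[4][1])),ang(c[5],c[4]))
E
```

```text
slot up 3.184524719402802 low 3.6195600979657754
axle [601.17648034  44.06052082 107.        ] slotmid from axle 3.155648588871119
ptr tip [506.89843561  51.96562244  90.        ] dir from axle 4.792971240922377 [np.float64(4.836960944820987), np.float64(4.815090293391856), np.float64(4.770599538040278)]
plate left edge dir 4.93071110416403 bottom edge 4.709357030967442 screws 4.856640227693931 4.71453299465733
```

>>> step_arm(
  targets=[
    [[0, 0, 42], [0, 0, 0]],
    [[0, 20, 42], [0, 0, 0]],
    [[0, 0, 0], [0, 0, 0]],
    [[0, 0, 0], [0, 0, 0]],
    [[0, 40, 0], [0, 0, 0]],
    [[0, 40, 0], [0, 0, 0]],
    [[0, 0, 0], [0, 0, 0]],
    [[0, 0, 0], [0, 0, 0]],
  ],
  hand=0,
)

```text
time: 43.28
eef_pos: [545.4, 47.7, 126.5]
eef_rot: [-0.706, 0.03, -0.032, 0.707]
ft_force: [0.6, 0.3, 0.1]
gripper_width: 42.2
```

```bash
python3 crank.py 358 359 1; python3 -c "
from h import *
print(pose()[0])"
```

```text
meas th 358.09 R 55.07 z 126.5 Frad(out+) -0.6 Ftan 0.4 Fz 0.1 t 43.275
[[[-0.1, 0, 1.0], [0, 0, 0]]]
[545.39672293  47.69657947 126.52713987]
```

>>> step_arm(
  targets=[
    [[-1.8, 0, 0], [0, 0, 0]],
    [[0, 0, 0], [0, 0, 0]],
  ],
)

```text
time: 43.52
eef_pos: [543.0, 48.7, 126.2]
eef_rot: [-0.706, 0.03, -0.031, 0.707]
ft_force: [-0.5, 0.5, -0.0]
gripper_width: 42.7
```

>>> step_arm(
  targets=[
    [[0, 0, 0], [0, 0, 0]],
    [[0, 0, 0], [0, 0, 0]],
    [[0, 0, 0], [0, 0, 0]],
    [[0, 0, 0], [0, 0, 0]],
  ],
  hand=-1,
  grip_force=40,
)

```text
time: 44.02
eef_pos: [543.4, 48.7, 125.6]
eef_rot: [-0.706, 0.03, -0.031, 0.707]
ft_force: [1.2, 0.0, 3.9]
gripper_width: 16.7
```

```bash
python3 crank.py 358 359 1; python3 -c "
from h import *
print(pose()[0])"
```

```text
meas th 359.02 R 57.12 z 125.6 Frad(out+) -1.2 Ftan 0.1 Fz 3.9 t 44.025
[[[-0.1, 0, 1.0], [0, 0, 0]]]
[543.40998978  48.73424389 125.63344343]
```

>>> step_arm(
  targets=[
    [[0, 0, 0.6], [0, 0, 0]],
    [[0, 0, 0.6], [0, 0, 0]],
    [[0, 0, 0.4], [0, 0, 0]],
    [[0, 0, 0], [0, 0, 0]],
    [[0, 0, 0], [0, 0, 0]],
  ],
)

```text
time: 44.65
eef_pos: [543.4, 48.9, 125.6]
eef_rot: [0.707, -0.03, 0.031, -0.706]
ft_force: [1.9, -2.0, 6.1]
gripper_width: 16.3
```

>>> step_arm(
  targets=[
    [[0, 0, 0.5], [0, 0, 0]],
    [[0, 0, 0.5], [0, 0, 0]],
    [[0, 0, 0], [0, 0, 0]],
    [[0, 0, 0], [0, 0, 0]],
  ],
)

```text
time: 45.15
eef_pos: [543.5, 49.8, 125.6]
eef_rot: [0.707, -0.03, 0.031, -0.706]
ft_force: [1.8, -1.8, 5.9]
gripper_width: 16.6
```

>>> step_arm(
  targets=[
    [[0, 0, 0], [0, 0, 0]],
    [[0, 0, 0], [0, 0, 0]],
    [[0, 0, 0], [0, 0, 0]],
    [[0, -40, 0], [0, 0, 0]],
    [[0, -40, 0], [0, 0, 0]],
    [[0, -20, -40], [0, 0, 0]],
    [[0, 0, -45], [0, 0, 0]],
    [[0, 0, 0], [0, 0, 0]],
    [[0, 0, 0], [0, 0, 0]],
  ],
  hand=0,
)

```text
time: 46.28
eef_pos: [535.1, -32.8, 224.6]
eef_rot: [-0.706, 0.031, -0.03, 0.707]
ft_force: [0.6, -0.4, -0.4]
gripper_width: 43.0
```

```bash
python3 - <<'E'
from h import *
crop("wrist","pics/w21c.png",200,50,160,110,5); p,q=pose();print(p,q.as_matrix()[:,0].round(4),r.read_state()["ft_force"])
crop("scene","pics/s21.png",215,165,160,120,5)
crop("side","pics/d21.png",205,150,160,120,5)
E
```

```text
[535.17293028 -32.15565056 224.5359249 ] [ 0.9964 -0.0842 -0.001 ] [-0.45961153 -0.18553201  0.16389934]
```

View pics/w21c.png

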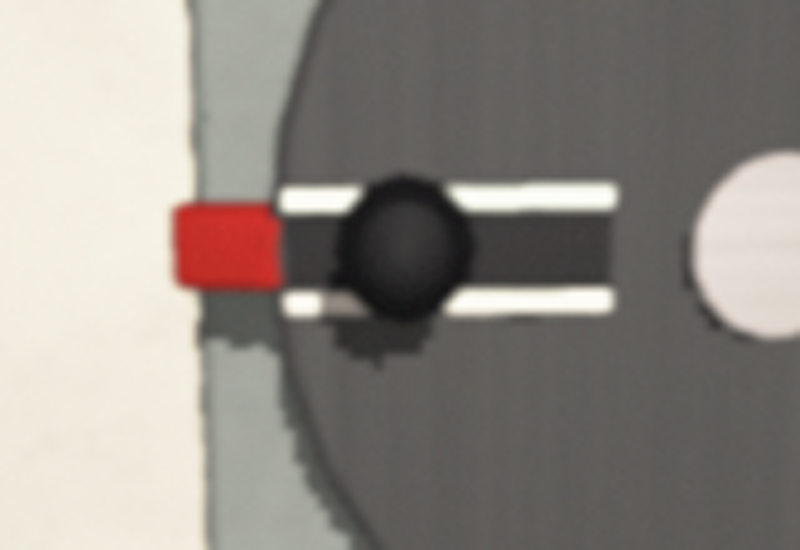

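View pics/s21.png

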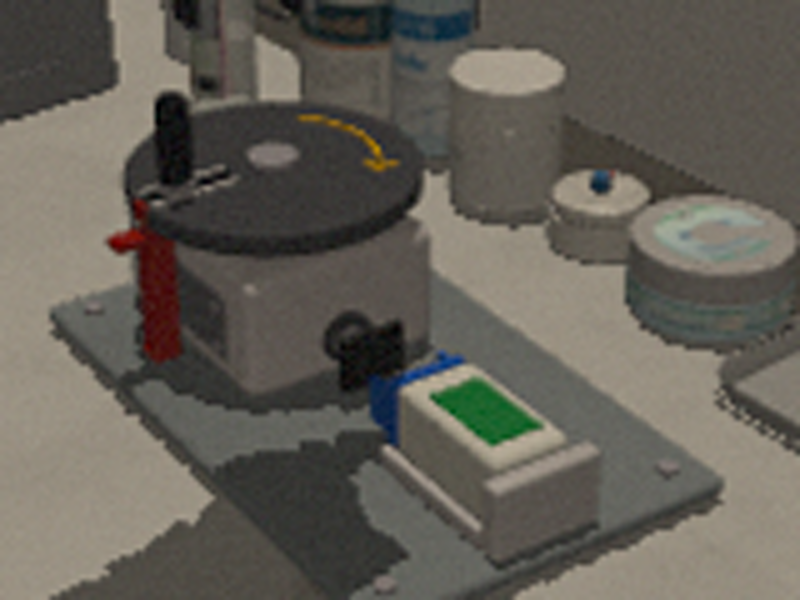

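View pics/d21.png

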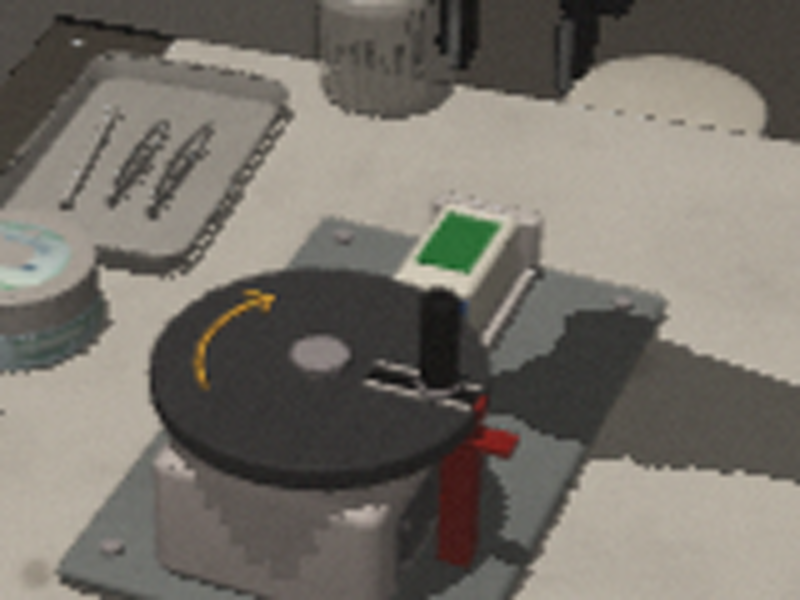

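```bash
python3 - <<'E'
from h import *
d=r.snapshot("wrist"); g=lambda u,v,z:ray(d,200+u/5,50+v/5,z)
ang=lambda a,b:np.degrees(np.arctan2(b[1]-a[1],a[0]-b[0]))
print(ang(g(617,196,106),g(280,200,106)),ang(g(614,300,106),g(283,303,106)), r.read_state()["time"])
print(r.close_job())
E
```

```text
4.14205670565638 4.2774064911208995 46.475
the job is handed in; nothing more can be done
None
```

The cartridge lies in the cradle with its roller head pressed home. The flywheel has been turned clockwise one revolution and the grip let go. I handed the job in at 46.5 s; it reports no verdict.

- **Placing:** My first try caught the cartridge on the end stop and pitched it in the grip (about 29 N, mostly downward). I set it flat on the worktop, regripped it and placed it without contact until the cradle floor. In the pictures the press had not moved.
- **Turning:** Radial force on the grip stayed under about 3 N, and tangential force reached about 7 N while pressing. The wheel first stopped about 1.5° short of the pointer, so I regripped and nudged it about 1° further.
- **Last checks:** In the last pictures the ram is drawn back, the head is home, and the press and the bystanders in view look unmoved. From above the red mark sits at the pointer.
- **Small disagreement:** The slot on the wheel measures 4.1–4.3° and the pointer about 4.8°. That leaves the wheel about half a degree short of the pointer, not past it.

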